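# Couple up the rebuilt power take-off stubs for their run-in

### The job

Four rebuilt power take-off stubs are bolted to the run-in plate and one of them has seized: turn each splined stub by hand, an eighth of a turn or more and leave it turned, to find the one that binds. Then pull open the parts drawer and put every splined coupling from it on a stub that turns freely, one to a stub, lining up the teeth and sliding it down fully home. Leave the seized stub bare, finish with the drawer fully shut, and do not shove the spanner or the oil can about.

Things in the scene. Friction and masses are not known exactly. Their poses are not given: they have to be found in the camera images.
- coupling_a: bare metal splined coupling, a round sleeve 52 mm outside, 30 mm high, alike either way up; at first flat in the drawer; may be absent. Origin at its centre, z along the bore. Six internal grooves (9.6 mm wide, bottom radius 18.5 mm) at 0, 60, 120.. degrees from its x axis; between them teeth 5 mm wide reaching in to radius 14 mm. About 0.25 kg
- coupling_b: bare metal splined coupling, a round sleeve 52 mm outside, 30 mm high, alike either way up; at first flat in the drawer; may be absent. Origin at its centre, z along the bore. Six internal grooves (9.6 mm wide, bottom radius 18.5 mm) at 0, 60, 120.. degrees from its x axis; between them teeth 5 mm wide reaching in to radius 14 mm. About 0.25 kg
- coupling_c: bare metal splined coupling, a round sleeve 52 mm outside, 30 mm high, alike either way up; at first flat in the drawer; may be absent. Origin at its centre, z along the bore. Six internal grooves (9.6 mm wide, bottom radius 18.5 mm) at 0, 60, 120.. degrees from its x axis; between them teeth 5 mm wide reaching in to radius 14 mm. About 0.25 kg
- stub_a_home (a point): on the axis of an upright splined steel stub, 15 mm above its shoulder: where the centre of a fully home coupling lies (z = 0.077). The frame turns with the stub, z up; its six teeth (8 mm wide, ends chamfered 1 mm) lie at 0, 60, 120.. degrees from x. A coupling slides on when its x axis agrees with this x to a multiple of 60 degrees, within 3 degrees, centred within 1 mm
- stub_a_mark (a point): tip of the one tooth of this stub with a yellow paint mark on its end: on the stub's x axis, 16.5 mm from the turning axis, at z = 0.100
- stub_a (a joint): turn of this stub in its carrier, rad, anticlockwise from above positive, no stops. A healthy one turns with about 0.12 N m and stays where it is left; the seized one does not turn under a light grip: the fingers slip round it
- stub_b_home (a point): on the axis of an upright splined steel stub, 15 mm above its shoulder: where the centre of a fully home coupling lies (z = 0.077). The frame turns with the stub, z up; its six teeth (8 mm wide, ends chamfered 1 mm) lie at 0, 60, 120.. degrees from x. A coupling slides on when its x axis agrees with this x to a multiple of 60 degrees, within 3 degrees, centred within 1 mm
- stub_b_mark (a point): tip of the one tooth of this stub with a yellow paint mark on its end: on the stub's x axis, 16.5 mm from the turning axis, at z = 0.100
- stub_b (a joint): turn of this stub in its carrier, rad, anticlockwise from above positive, no stops. A healthy one turns with about 0.12 N m and stays where it is left; the seized one does not turn under a light grip: the fingers slip round it
- stub_c_home (a point): on the axis of an upright splined steel stub, 15 mm above its shoulder: where the centre of a fully home coupling lies (z = 0.077). The frame turns with the stub, z up; its six teeth (8 mm wide, ends chamfered 1 mm) lie at 0, 60, 120.. degrees from x. A coupling slides on when its x axis agrees with this x to a multiple of 60 degrees, within 3 degrees, centred within 1 mm
- stub_c_mark (a point): tip of the one tooth of this stub with a yellow paint mark on its end: on the stub's x axis, 16.5 mm from the turning axis, at z = 0.100
- stub_c (a joint): turn of this stub in its carrier, rad, anticlockwise from above positive, no stops. A healthy one turns with about 0.12 N m and stays where it is left; the seized one does not turn under a light grip: the fingers slip round it
- stub_d_home (a point): on the axis of an upright splined steel stub, 15 mm above its shoulder: where the centre of a fully home coupling lies (z = 0.077). The frame turns with the stub, z up; its six teeth (8 mm wide, ends chamfered 1 mm) lie at 0, 60, 120.. degrees from x. A coupling slides on when its x axis agrees with this x to a multiple of 60 degrees, within 3 degrees, centred within 1 mm
- stub_d_mark (a point): tip of the one tooth of this stub with a yellow paint mark on its end: on the stub's x axis, 16.5 mm from the turning axis, at z = 0.100
- stub_d (a joint): turn of this stub in its carrier, rad, anticlockwise from above positive, no stops. A healthy one turns with about 0.12 N m and stays where it is left; the seized one does not turn under a light grip: the fingers slip round it
- cabinet_drawer0 (a joint): how far the drawer is out, m: 0 shut, 0.21 at its stop; about 1 N of friction; it stays where it is left
- cabinet_drawer0_handle (a point): middle of the drawer's bar handle: a level steel bar about 10 mm thick and 120 mm long, 35 mm in front of the drawer's front and 36 mm below the cabinet's top; moves with the drawer. Its frame has x pointing into the cabinet (the drawer comes out along -x) and y along the bar
- cabinet: low blue parts cabinet, fixed, 300 deep x 280 wide x 80 mm high, one drawer; a tape roll and a 69 mm tin stand at its back. Origin in the middle of its underside, x to its back. Drawer inside: 255 mm front to back, 238 wide, inner face of its front 129 mm before this origin when shut; floor at z = 0.022, walls to z = 0.058, front to z = 0.067; the cabinet's top begins 135 mm before this origin
- plate: dark steel run-in plate on the bench, fixed, 140 x 460 x 12 mm, long side along its y, origin in the middle of its underside. On it, in a row 110 mm apart, four green bearing carriers: 92 mm square flange, round housing to z = 0.054. In each turns a stub: 44 mm wide round shoulder, its top at z = 0.062, then the spline (crest radius 17.5, root radius 13 mm) up to z = 0.100
- spanner17: bystander: combination spanner 226 mm long lying on the bench; origin under its middle
- oil_can: bystander: green pump oil can, 167 mm high, standing behind the plate; origin under its middle

How it is judged (in metres and radians):
On the way:
1. every stub but the seized one has been turned by hand at least 25 degrees from where it stood ((distance of each of stub_b_mark, stub_c_mark, stub_d_mark from where it was at the start of the episode above 0.007 m or distance of each of stub_a_mark, stub_c_mark, stub_d_mark from where it was at the start of the episode above 0.007 m or distance of each of stub_a_mark, stub_b_mark, stub_d_mark from where it was at the start of the episode above 0.007 m or distance of each of stub_a_mark, stub_b_mark, stub_c_mark from where it was at the start of the episode above 0.007 m)), for 0.2 s.
At the end, for the whole second after the job is handed in: every coupling present is at rest fully home on a stub that has been turned, so is free (its centre within 4 mm of the stub's home point), one to a stub, the seized stub is bare, and the drawer is shut to within 6 mm (((distance between coupling_a and stub_a_home below 0.004 m and distance of stub_a_mark from where it was at the start of the episode above 0.002 m) or (distance between coupling_a and stub_b_home below 0.004 m and distance of stub_b_mark from where it was at the start of the episode above 0.002 m) or (distance between coupling_a and stub_c_home below 0.004 m and distance of stub_c_mark from where it was at the start of the episode above 0.002 m) or (distance between coupling_a and stub_d_home below 0.004 m and distance of stub_d_mark from where it was at the start of the episode above 0.002 m)) and ((distance between coupling_b and stub_a_home below 0.004 m and distance of stub_a_mark from where it was at the start of the episode above 0.002 m) or (distance between coupling_b and stub_b_home below 0.004 m and distance of stub_b_mark from where it was at the start of the episode above 0.002 m) or (distance between coupling_b and stub_c_home below 0.004 m and distance of stub_c_mark from where it was at the start of the episode above 0.002 m) or (distance between coupling_b and stub_d_home below 0.004 m and distance of stub_d_mark from where it was at the start of the episode above 0.002 m)) and ((distance between coupling_c and stub_a_home below 0.004 m and distance of stub_a_mark from where it was at the start of the episode above 0.002 m) or (distance between coupling_c and stub_b_home below 0.004 m and distance of stub_b_mark from where it was at the start of the episode above 0.002 m) or (distance between coupling_c and stub_c_home below 0.004 m and distance of stub_c_mark from where it was at the start of the episode above 0.002 m) or (distance between coupling_c and stub_d_home below 0.004 m and distance of stub_d_mark from where it was at the start of the episode above 0.002 m)) and linear speed of each of coupling_a, coupling_b, coupling_c below 0.02 m/s and value of joint cabinet_drawer0 below 0.006 m); the robot touches nothing.
It fails at once if a bystander (spanner17) is pushed more than 4 cm from its place (distance of spanner17 from where it was at the start of the episode above 0.04 m).
It fails at once if a bystander (oil_can) is pushed more than 4 cm from its place (distance of oil_can from where it was at the start of the episode above 0.04 m).
Of coupling_a, coupling_b, coupling_c only 2 to 3 are there at a start; the rules pass over those that are not, and their reading is None.
At some moment in a run one of coupling_a, coupling_b, coupling_c may be knocked a few centimetres aside while the robot is not near it.
Once in a run the grip may slacken for a moment while it holds something.
It also fails if it takes over 210 s, if anything falls off the work surface, if the arm or the gripper's body presses on something with over 40 N, if the wrist force passes 120 N, or if a joint passes its speed limit or range.

### The arm

A 7-joint arm with a two-finger parallel gripper is mounted at the origin on a cart in front of the work surface, level with it; the furniture and walls round the work are solid. World frame = base frame: x ahead of the robot, y to its left, z up, the work surface at z = 0. Lengths are in mm, angles in rad, forces in N, time in s.
With the tool pointing down it reaches from about 375 to 925 mm from the base axis. Payload 3.1 kg.
Tool frame: the origin (TCP) lies between the finger pads; the fingertips stand 19 mm ahead of it and the grasp point (between the pads) is the TCP; z points along the fingers, y is the line along which they close (so a half turn about z gives the same grasp; the last joint's range is limited). The gripper opens to 85 mm and grips with 20 to 120 N. Pads are 22 mm wide; open, the fingers measure 114 mm over their backs; the gripper's body (76 mm by 85 mm) begins 54 mm behind the grasp point. The pads swing forward as they close: fully open they stand 13 mm farther back than shut.
Start: joints at [-1.319, 0.383, 0.044, 1.598, -0.018, 1.161, -0.05], TCP at [222.74, 610.648, 250.269] pointing down, gripper open.
Joint ranges: [-2.61, 2.61], [-0.41, 2.15], [-1.48, 1.57], [0, 2.5], [-1.57, 4.71], [0.05, 1.97], [-2.85, 2.85]. Speed limits (rad/s): [2.79, 2.79, 3.14, 3.14, 3.14, 3.14, 3.14].

### API

Orientations are given as a 3x3 rotation matrix whose columns are the frame's x, y, z axes.
In Python, from bench import readout, imaging, env gives the robot as it stands.
- The arm moves only by the tool arm_command, never from a script. Its argument "moves" is a list of rows, each a list of 7 numbers: the shift along the tool's x, y, z in mm, then the turn, a rotation vector about the tool's x, y, z in units of 6 degrees (1.0 is 6 degrees), then the gripper command: -1 is shut, 1 is fully open, values between are in proportion. In form: [[x, y, z, wx, wy, wz, hand], ...]. A call has 1 to 8 rows; each row is the pose to reach, as a shift and turn from the pose commanded when the call began, along the tool's axes at that moment; what a row does not reach only later rows make up. A row lasts 1/10 s, in which the tool goes at most 50 mm and 8.59 degrees, less where a joint would pass 70% of its speed; a pose out of reach is approached as far as the arm can. A call with a gripper value outside its range is refused whole. The fingers move at their own pace and stop on an object; the grip force is fixed at half the most. Time passes only in rows, so rows that repeat a pose let the fingers close. It gives the time, the measured TCP pose, the force, the opening and the grip force at its end, in the units of the state.
- readout.state(): the state, without advancing time (a new reading comes with each control period).
- imaging.capture(name): name is "scene" or "top" or "wrist"; returns a dict with "img" (400x640x3 uint8, red, green, blue), "depth" (400x640 float32, mm along the optical axis (not along the pixel's ray), 0 where there is no reading), "fovy" (degrees; the focal length in pixels is half the picture's height over the tangent of half this angle, whatever the lens; pixels are square), "cx", "cy" (the principal point, pixels), "rvec" (rotation vector, rad) and "tvec" (3), from world to camera coordinates, as OpenCV has them; the wrist camera has in their place "mount" (4x4, takes a point from camera to tool coordinates, whose origin is the TCP and whose axes are the flange's). Camera axes: x right, y down, z forward; pixel columns grow to the right and rows downward; lengths in mm; the calibration is good to about 2 mm. The wrist camera is an equidistant fisheye: a pixel r from the principal point sees the ray r / f radians off the axis. A picture is of the moment at which its call begins: read the wrist's pose just before it.
- env.sign_off(): hands the job in; it is judged then, once.
The state is a dict: "t": time; "joint_positions": joint angles; "dq": joint speeds; "effort": joint torques, N m; "position": TCP position; "ee_rot": TCP orientation; "ft_force": force on the tool from outside, world axes, zero at the start; "ft_torque": the same for the moment, N m; "width": finger opening in mm; "finger_force": force on a finger pad.
Only numpy, scipy, OpenCV 4.12 (cv2) and the standard library are available. Lean on these libraries where they do the work, as an engineer would, in place of code of your own. Each camera call takes 0.05 s, during which the arm holds its last target. There are 200 camera calls.

## Working session

There is one attempt and no reset: what is moved stays moved. The work goes in short steps, Python scripts to look and compute and a tool call to move; the robot and the scene stay as the last step left them, time stands still between calls to the robot, and variables do not carry over. Pictures are saved under pics/ and viewed, at most 14 in all, crops included, and the job is handed in when it is done.

Besides the shell and the picture viewer there is one more tool, called after "Request:" as a command line: name --pt "numbers of a row" for each row, then --argument value for the rest. arm_command: Moves the arm, as the interface text tells. Its arguments: {"type":"object","properties":{"moves":{"type":"array"}},"required":["moves"]}

```bash
ls; mkdir -p pics; cat > h.py <<'E'
import numpy as np, cv2
from bench import readout, imaging, env
np.set_printoptions(precision=2, suppress=True)
def cap(name, fn=None):
    s=readout.state(); c=imaging.capture(name); c['s']=s; c['name']=name
    if fn: cv2.imwrite('pics/'+fn, c['img'][:,:,::-1])
    np.save('last_'+name+'.npy', c, allow_pickle=True); return c
def load(name): return np.load('last_'+name+'.npy',allow_pickle=True).item()
def foc(c): return 200/np.tan(np.radians(c['fovy'])/2)
def pose(c):  # R,t : world = R@cam + t
    if c['name']=='wrist':
        M=np.array(c['mount']); R=np.array(c['s']['ee_rot']); p=np.array(c['s']['position'])
        return R@M[:3,:3], R@M[:3,3]+p
    R=cv2.Rodrigues(np.array(c['rvec'],float))[0]; return R.T, -R.T@np.array(c['tvec'],float).ravel()
def ray(c,u,v):
    f=foc(c); x=(u-c['cx']); y=(v-c['cy'])
    if c['name']=='wrist':
        r=np.hypot(x,y)+1e-9; th=r/f; d=np.array([x/r*np.sin(th),y/r*np.sin(th),np.cos(th)])
    else: d=np.array([x/f,y/f,1.])
    return d
def atz(c,u,v,z):
    R,t=pose(c); d=R@ray(c,u,v); return t+d*(z-t[2])/d[2]
def proj(c,P):
    R,t=pose(c); q=R.T@(np.array(P,float)-t); f=foc(c)
    if c['name']=='wrist':
        r=np.hypot(q[0],q[1])+1e-9; th=np.arctan2(r,q[2]); return np.array([c['cx']+f*th*q[0]/r, c['cy']+f*th*q[1]/r])
    return np.array([c['cx']+f*q[0]/q[2], c['cy']+f*q[1]/q[2]])
E
python3 - <<'E'
from h import *
for n in ('scene','top','wrist'):
    c=cap(n,n+'0.png'); R,t=pose(c); print(n,c['fovy'],c['cx'],c['cy'],t,R.tolist())
s=readout.state(); print({k:(np.round(v,3).tolist()) for k,v in s.items()})
a=cv2.imread('pics/scene0.png'); b=cv2.imread('pics/top0.png')
E
```

```text
pics
scene 44.420302978655506 317.98375077210443 201.57234841185544 [-423.25  561.28  704.6 ] [[-0.49977890651867035, -0.4160661655733142, 0.7596775569043235], [-0.8661078101104107, 0.24902238964178092, -0.43341101822963135], [-0.00884906010551606, -0.8745723499643792, -0.4848142931195743]]
top 43.29770345571939 322.15273180111853 205.76782313149195 [ 292.13    5.46 1571.84] [[-0.010072258114106614, -0.9835205170554009, 0.18051576703313202], [-0.9999487240294473, 0.009717516111481972, -0.0028494196783537956], [0.0010482978408413723, -0.18053521100245312, -0.983567963416833]]
wrist 65.70646984690485 321.0663365004746 194.38719645276137 [160.44 633.82 372.88] [[0.343098650319609, 0.9067405900623221, 0.24516284074527267], [0.9392955657050805, -0.33046118235116567, -0.09229976817869087], [-0.0026751440397084283, 0.2619482950746174, -0.9650782011380559]]
{'t': 0.15, 'joint_positions': [-1.319, 0.384, 0.044, 1.599, -0.018, 1.161, -0.05], 'dq': [0.001, -0.003, -0.001, -0.004, -0.001, 0.0, -0.001], 'effort': [0.002, -43.405, 1.027, -24.998, 0.011, 0.007, 0.0], 'position': [222.503, 609.967, 249.146], 'ee_rot': [[-0.939, 0.343, -0.001], [0.343, 0.939, -0.002], [-0.0, -0.002, -1.0]], 'ft_force': [0.09, 0.13, 0.313], 'ft_torque': [-0.012, -0.036, -0.014], 'finger_force': 0.0, 'width': 85.189}
```

View pics/top0.png

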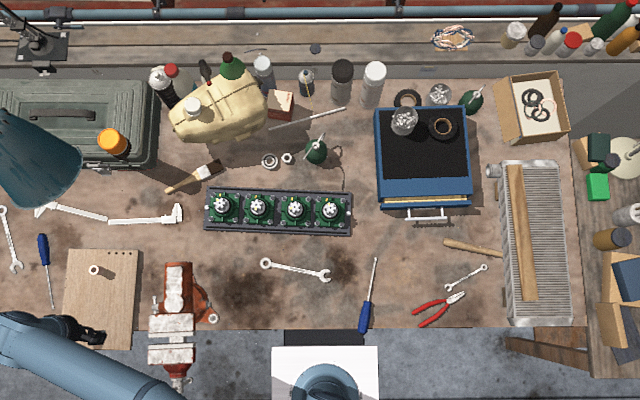

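View pics/scene0.png

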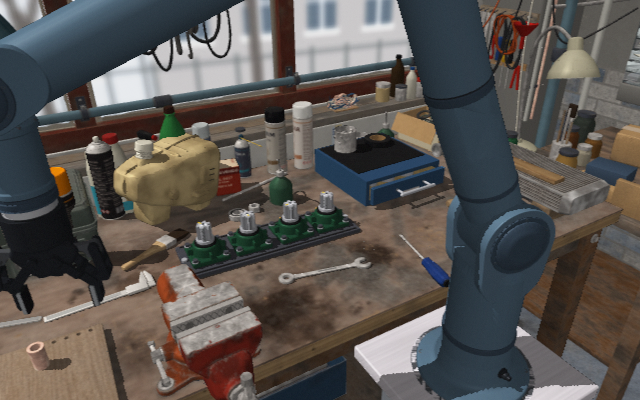

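The top view shows the four stubs at about (222,204), (258,207), (295,209) and (331,211). The drawer handle is at (428,214), the spanner at (295,270) and the oil can at (317,150).

```bash
python3 - <<'E'
from h import *
c=load('top')
im=c['img'][:,:,::-1]
a=cv2.resize(im[185:240,200:360],None,fx=5,fy=5,interpolation=cv2.INTER_CUBIC)
b=cv2.resize(im[175:230,370:480],None,fx=5,fy=5,interpolation=cv2.INTER_CUBIC)
b=cv2.copyMakeBorder(b,0,0,0,250,cv2.BORDER_CONSTANT)
cv2.imwrite('pics/top0c.png',np.vstack([a,b]))
for p in [(222,204),(258,207),(295,209),(331,211)]: print(atz(c,*p,100))
for p in [(408,219),(448,217)]: print('handle',atz(c,*p,44))
for p in [(262,262),(329,276)]: print('span',atz(c,*p,10))
print('oil',atz(c,316,160,0))
for p in [(380,207),(471,204)]: print('cabfront',atz(c,*p,80))
E
```

```text
[570.54 298.69 100.  ]
[560.43 191.63 100.  ]
[553.31  81.83 100.  ]
[546.24 -24.87 100.  ]
handle [ 528.66 -261.96   44.  ]
handle [ 533.65 -385.07   44.  ]
span [404.1  188.44  10.  ]
span [359.17 -17.89  10.  ]
oil [730.89  19.24   0.  ]
cabfront [ 560.45 -172.89   80.  ]
cabfront [ 566.92 -447.37   80.  ]
```

View pics/top0c.png

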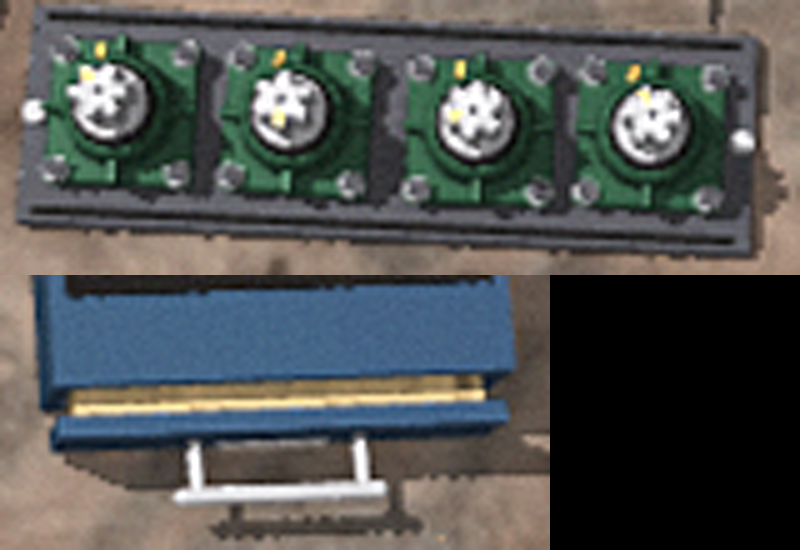

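The enlarged crop shows the stub centres at crop (110,103), (289,110), (476,118) and (650,125). Each has one yellow-marked tooth. The drawer stands slightly open, and the handle bar runs from (178,497) to (385,487). Next I'll move over the row.

```bash
cat >> h.py <<'E'
def plan(tgt, psi=None):
    """tool-frame shift (mm) and yaw units to reach world tgt with tool y at angle psi deg, tool pointing down"""
    s=readout.state(); R=np.array(s['ee_rot']); p=np.array(s['position'])
    d=R.T@(np.array(tgt,float)-p)
    cur=np.degrees(np.arctan2(R[1,1],R[0,1]))
    w=None
    if psi is not None:
        a=np.radians(psi); y=np.array([np.cos(a),np.sin(a),0]); z=np.array([0,0,-1.]); x=np.cross(y,z)
        Rt=np.column_stack([x,y,z]); w=np.degrees(cv2.Rodrigues(R.T@Rt)[0].ravel())/6
    print('pos',p,'psi %.2f'%cur,'shift',d,'rot',w,'q',np.round(s['joint_positions'],2),'t',s['t'],'F',np.array(s['ft_force']),'w',s['width'])
    return d,w
E
python3 - <<'E'
from h import *
c=load('top')
for p in [(222,205.6),(257.8,207),(295.2,208.6),(330,210)]: print(atz(c,*p,100))
plan((565,295,215),86)
E
```

```text
[565.71 298.56 100.  ]
[560.43 192.23 100.  ]
[554.51  81.24 100.  ]
[549.28 -21.94 100.  ]
pos [222.5  609.97 249.15] psi 69.96 shift [-429.68 -178.48   34.58] rot [-0.02 -0.   -2.67] q [-1.32  0.38  0.04  1.6  -0.02  1.16 -0.05] t 0.15 F [0.09 0.13 0.31] w 85.1890270804051
```

Request:
arm_command --pt "-215 -89 17 0 0 0 1" --pt "-215 -89 17 0 0 0 1" --pt "-215 -89 17 0 0 0 1" --pt "-215 -89 17 0 0 0 1" --pt "-215 -89 17 0 0 0 1" --pt "-430 -178 34 0 0 -2.7 1" --pt "-430 -178 34 0 0 -2.7 1" --pt "-430 -178 34 0 0 -2.7 1"

```text
t: 0.95
position: [501.8, 354.3, 222.3]
ee_rot: [[-0.998, 0.063, -0.001], [0.063, 0.998, 0.0], [0.001, 0.0, -1.0]]
ft_force: [-0.6, 0.8, 0.6]
width: 85.6
finger_force: 0.0
```

Request:
arm_command --pt "-67 -55 7 0 0 0 1" --pt "-67 -55 7 0 0 0 1" --pt "-67 -55 7 0 0 0 1" --pt "-67 -55 7 0 0 0 1"

```text
t: 1.35
position: [564.9, 294.4, 215.0]
ee_rot: [[-0.998, 0.07, -0.001], [0.07, 0.998, -0.001], [0.001, -0.001, -1.0]]
ft_force: [-1.3, 0.4, -0.2]
width: 85.6
finger_force: 0.0
```

```bash
python3 - <<'E'
from h import *
c=cap('wrist','w1.png'); plan((565.7,298.6,215),86)
for p in [(565.7,298.6,100),(560.4,192.2,100)]: print(proj(c,p))
E
```

```text
pos [563.63 296.63 215.15] psi 86.17 shift [-1.93  2.1   0.14] rot [ 0.   -0.01  0.03] q [-0.71  0.39  0.2   1.67 -0.09  1.09  1.02] t 1.4 F [-0.24  0.83  0.7 ] w 85.31347266510973
[325.37 196.86]
[199.44 199.26]
```

View pics/w1.png

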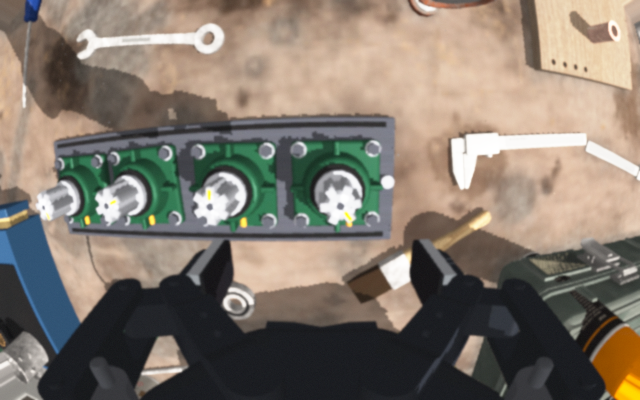

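The wrist view shows the stub tops at (340,207), (211,208), (108,206) and (48,207), and the open fingertips near (220,260) and (425,260).

```bash
python3 - <<'E'
from h import *
c=load('wrist')
for p in [(340,205),(211,207),(109,207),(50,207)]: print(atz(c,*p,100))
print(proj(c,c['s']['position']), np.array(c['mount']))
d=c['depth']
for p in [(340,207),(211,208),(340,130)]:
    D=d[p[1],p[0]]; R,t=pose(c); r=ray(c,*p); print(D, t+R@(r/r[2]*D))
E
```

```text
[573.35 309.94 100.  ]
[567.86 201.71 100.  ]
[561.53  89.76 100.  ]
[556.61  -6.75 100.  ]
[318.93 264.42] [[  -0.     -0.97   -0.26   66.23]
 [   1.     -0.     -0.      1.04]
 [   0.     -0.26    0.97 -123.89]
 [   0.      0.      0.      1.  ]]
250.52223 [575.12 309.86  99.78]
250.55128 [568.68 201.64 100.21]
319.93488 [518.57 318.32  12.48]
```

Request:
arm_command --pt "-9 10 0 0 0 0 1" --pt "-9 10 0 0 0 0 1" --pt "-9 10 0 0 0 0 1" --pt "-9 10 0 0 0 0 1" --pt "-9 10 0 0 0 0 1"

```text
t: 1.9
position: [573.4, 305.5, 215.7]
ee_rot: [[-0.998, 0.066, -0.0], [0.066, 0.998, -0.0], [0.0, -0.0, -1.0]]
ft_force: [-0.1, -0.1, 1.3]
width: 85.3
finger_force: 0.0
```

```bash
cat >> h.py <<'E'
def top_centroid(c, z, guess, rad=20):
    """centroid of pixels whose depth-derived world z lies near z and near guess xy"""
    R,t=pose(c); d=c['depth']; vs,us=np.mgrid[0:400,0:640]; 
    f=foc(c); x=us-c['cx']; y=vs-c['cy']
    if c['name']=='wrist':
        r=np.hypot(x,y)+1e-9; k=np.tan(r/f)/r; q=np.stack([x*k,y*k,np.ones_like(k)],-1)*d[...,None]
    else: q=np.stack([x/f,y/f,np.ones_like(d)],-1)*d[...,None]
    W=q@R.T+t
    m=(abs(W[...,2]-z)<4)&(np.hypot(W[...,0]-guess[0],W[...,1]-guess[1])<rad)&(d>0)
    P=W[m]; return P, m, W
E
python3 - <<'E'
from h import *
c=cap('wrist','w2.png'); plan((565.7,298.6,215),86)
for g in [(573,310),(568,202),(561,90),(556,-7)]:
    P,m,W=top_centroid(c,100,g,24); 
    if len(P): print(len(P),P.mean(0),cv2.minEnclosingCircle(P[:,:2].astype(np.float32)))
t=cap('top'); 
for g in [(565,298),(560,192),(554,81),(549,-22)]:
    P,m,W=top_centroid(t,100,g,24); 
    if len(P): print('top',len(P),P.mean(0))
E
```

```text
pos [573.56 305.33 215.73] psi 86.18 shift [ 7.39 -7.24  0.73] rot [-0.   -0.    0.03] q [-0.71  0.42  0.2   1.64 -0.09  1.1   1.02] t 1.95 F [-0.29  0.29 -0.02] w 85.55027380785332
1096 [572.99 309.87  99.82] ((573.68994140625, 309.71856689453125), 17.94575309753418)
907 [566.28 202.31  99.8 ] ((566.71875, 201.1173095703125), 17.756311416625977)
564 [559.13  89.19  99.76] ((559.5658569335938, 86.677734375), 18.23366355895996)
329 [555.2  -15.39  99.57] ((555.4386596679688, -18.248729705810547), 17.519390106201172)
top 42 [576.66 300.94 100.54]
top 63 [568.3  196.59  99.99]
top 66 [560.82  83.58 100.06]
top 62 [557.02 -22.67 100.16]
```

```bash
cat >> h.py <<'E'
def ortho(c, ctr, z, half=35, sc=6):
    n=int(2*half*sc); R,t=pose(c); g=(np.arange(n)+.5)/sc-half
    X=ctr[0]-g[:,None]*np.ones((1,n)); Y=ctr[1]-np.ones((n,1))*g[None,:]   # up=+x, left=+y
    q=(np.stack([X,Y,np.full_like(X,z)],-1)-t)@R; f=foc(c)
    if c['name']=='wrist':
        r=np.hypot(q[...,0],q[...,1])+1e-9; k=f*np.arctan2(r,q[...,2])/r
    else: k=f/q[...,2]
    mu=(c['cx']+k*q[...,0]).astype(np.float32); mv=(c['cy']+k*q[...,1]).astype(np.float32)
    im=cv2.remap(c['img'],mu,mv,cv2.INTER_CUBIC)[:,:,::-1]
    D=cv2.remap(c['depth'],mu,mv,cv2.INTER_LINEAR)
    dz=(D-q[...,2])   # >0 : surface is further than plane z
    return im,dz
def circ(ctr,r,n=360,half=35,sc=6):
    a=np.radians(np.arange(n)); # angle in world
    return a
def phase(c, ctr, z, radii, tol=4, half=35, sc=6):
    """6-fold phase (deg, mod 60) of solid material at depth plane z, world angle; and strength"""
    im,dz=ortho(c,ctr,z,half,sc); solid=(abs(dz)<tol).astype(np.float32)
    a=np.radians(np.arange(0,360,1.)); acc=0
    for r in radii:
        col=((half-r*np.sin(a))*sc-.5).astype(np.float32); row=((half-r*np.cos(a))*sc-.5).astype(np.float32)
        s=cv2.remap(solid,col[None],row[None],cv2.INTER_LINEAR)[0]; acc=acc+np.sum(s*np.exp(6j*a))/len(a)
    return np.degrees(np.angle(acc))/6%60, abs(acc)/len(radii)
def brightphase(c, ctr, z, radii, half=35, sc=6):
    im,dz=ortho(c,ctr,z,half,sc); g=cv2.cvtColor(im,cv2.COLOR_BGR2GRAY).astype(np.float32)
    a=np.radians(np.arange(0,360,1.)); acc=0
    for r in radii:
        col=((half-r*np.sin(a))*sc-.5).astype(np.float32); row=((half-r*np.cos(a))*sc-.5).astype(np.float32)
        s=cv2.remap(g,col[None],row[None],cv2.INTER_LINEAR)[0]; acc=acc+np.sum(s*np.exp(6j*a))/len(a)
    return np.degrees(np.angle(acc))/6%60, abs(acc)/len(radii)
def yellow(c, ctr, z, half=35, sc=6, rmax=19):
    im,dz=ortho(c,ctr,z,half,sc); h=cv2.cvtColor(im,cv2.COLOR_BGR2HSV)
    m=(h[...,0]>18)&(h[...,0]<36)&(h[...,1]>90)&(h[...,2]>110)
    v,u=np.nonzero(m); X=half-v/sc; Y=half-u/sc; k=np.hypot(X,Y)<rmax
    return (k.sum(), X[k].mean(),Y[k].mean(), np.degrees(np.arctan2(Y[k].mean(),X[k].mean()))) if k.any() else None
E
python3 - <<'E'
from h import *
c=load('wrist'); ims=[]
for g in [(573.3,309.9),(566.5,201.7),(560,90),(555.,-16)]:
    print(phase(c,g,100,[14.5,15.5,16.5]),brightphase(c,g,100,[14.5,15.5,16.5]),yellow(c,g,100))
    im,dz=ortho(c,g,100,35,5); s=((abs(dz)<4)*255).astype(np.uint8); ims.append(np.vstack([im[:290],cv2.cvtColor(s,cv2.COLOR_GRAY2BGR)[:290]]))
cv2.imwrite('pics/o1.png',cv2.resize(np.hstack(ims),(800,332)))
E
```

```text
(np.float64(32.181293906150046), np.float64(0.29834583976514956)) (np.float64(32.087309832906456), np.float64(37.320194548806434)) (np.int64(1012), np.float64(11.909584980237154), np.float64(6.813076416337286), np.float64(29.772433863348287))
(np.float64(52.524367449082284), np.float64(0.2829183953887066)) (np.float64(52.171326338057995), np.float64(26.463738595766)) (np.int64(774), np.float64(-9.5760120585702), np.float64(-0.040697674418604654), np.float64(-179.7564966578024))
(np.float64(49.08344538910131), np.float64(0.253835140840666)) (np.float64(46.38617150896897), np.float64(15.191324846838723)) (np.int64(482), np.float64(-3.419432918395574), np.float64(6.762793914246197), np.float64(116.82226955912849))
(np.float64(22.54565603691478), np.float64(0.23734914020003872)) (np.float64(20.244039304385137), np.float64(5.2383659756423135)) (np.int64(218), np.float64(12.434250764525993), np.float64(-0.16360856269113144), np.float64(-0.7538483330707669))
```

View pics/o1.png

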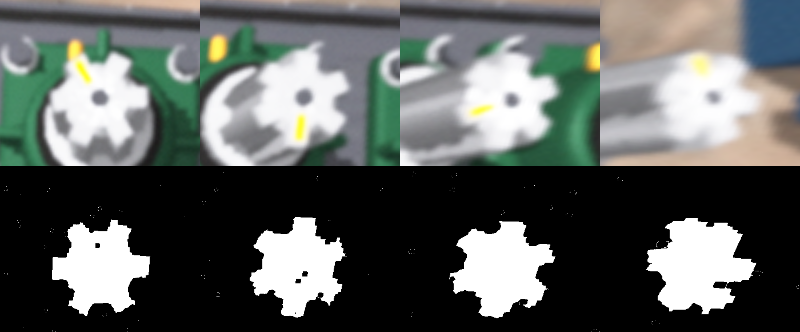

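The orthographic views resolve all four splines clearly, with the yellow marks at about 30°, 180°, 117° and 0°. I'll grip stub 1 now.

Request:
arm_command --pt "0.5 4.5 45 0 0 -1 1" --pt "0.5 4.5 80 0 0 -1 1" --pt "0.5 4.5 110 0 0 -1 1" --pt "0.5 4.5 129 0 0 -1 1" --pt "0.5 4.5 129 0 0 -1 1" --pt "0.5 4.5 129 0 0 -1 1" --pt "0.5 4.5 129 0 0 -1 -1" --pt "0.5 4.5 129 0 0 -1 -1"

```text
t: 2.8
position: [575.2, 310.6, 88.8]
ee_rot: [[-0.999, -0.038, 0.003], [-0.038, 0.999, 0.002], [-0.003, 0.002, -1.0]]
ft_force: [0.2, 1.1, -0.5]
width: 58.9
finger_force: 0.0
```

Request:
arm_command --pt "0 0 0 0 0 0 -1" --pt "0 0 0 0 0 0 -1" --pt "0 0 0 0 0 0 -1" --pt "0 0 0 0 0 0 -1" --pt "0 0 0 0 0 0 -1" --pt "0 0 0 0 0 0 -1"

```text
t: 3.4
position: [574.5, 309.1, 88.3]
ee_rot: [[-0.999, -0.037, 0.001], [-0.037, 0.999, -0.001], [-0.001, -0.001, -1.0]]
ft_force: [-1.9, -1.7, 6.5]
width: 33.5
finger_force: 62.0
```

```bash
python3 - <<'E'
from h import *
plan((573.3,309.9,86),92); s=readout.state(); print(s['finger_force'],s['ft_torque'])
E
```

```text
pos [574.54 309.14  88.3 ] psi 92.15 shift [1.21 0.81 2.29] rot [-0.01  0.01  0.02] q [-0.68  0.56  0.16  1.71 -0.11  0.88  1.13] t 3.4 F [-1.91 -1.68  6.53] w 33.53086402127677
61.96256188675761 [-0.52  0.28  0.08]
```

Request:
arm_command --pt "0 0 0 0 0 1.2 -1" --pt "0 0 0 0 0 2.4 -1" --pt "0 0 0 0 0 3.6 -1" --pt "0 0 0 0 0 4.8 -1" --pt "0 0 0 0 0 6.0 -1" --pt "0 0 0 0 0 7.2 -1" --pt "0 0 0 0 0 8.4 -1" --pt "0 0 0 0 0 9 -1"

```text
t: 4.2
position: [574.4, 308.8, 88.3]
ee_rot: [[-0.615, 0.788, 0.0], [0.788, 0.615, -0.001], [-0.001, -0.0, -1.0]]
ft_force: [-2.3, -2.2, 6.0]
width: 34.1
finger_force: 62.1
```

```bash
python3 - <<'E'
from h import *
plan((573.3,309.9,86),92); s=readout.state(); print(s['finger_force'],s['ft_torque'])
E
```

```text
pos [574.38 308.8   88.29] psi 37.96 shift [ 1.54 -0.18  2.29] rot [-0.01  0.01 -9.01] q [-0.84  0.59  0.37  1.72 -0.26  0.89  0.3 ] t 4.2 F [-2.34 -2.23  5.98] w 34.0558707759035
62.066886350512505 [-0.64  0.38  0.12]
```

Request:
arm_command --pt "0 0 0 0 0 0 -1" --pt "0 0 0 0 0 0 1" --pt "0 0 0 0 0 0 1" --pt "0 0 0 0 0 0 1" --pt "0 0 -45 0 0 0 1" --pt "0 0 -90 0 0 0 1" --pt "0 0 -127 0 0 0 1" --pt "0 0 -127 0 0 0 1"

```text
t: 5.0
position: [578.2, 312.0, 221.3]
ee_rot: [[-0.618, 0.786, 0.012], [0.786, 0.618, 0.008], [-0.001, 0.014, -1.0]]
ft_force: [0.1, 1.1, 1.2]
width: 85.3
finger_force: 0.0
```

```bash
python3 - <<'E'
from h import *
c=cap('wrist')
g=(573.5,309.5); P,m,W=top_centroid(c,100,g,24); print(len(P),cv2.minEnclosingCircle(P[:,:2].astype(np.float32)))
print(phase(c,g,100,[14.5,15.5,16.5]),yellow(c,g,100))
plan((566.5,201,215),46)
E
```

```text
1042 ((573.9086303710938, 310.02880859375), 17.979612350463867)
(np.float64(38.20415235857679), np.float64(0.24859983393003257)) (np.int64(696), np.float64(10.778496168582375), np.float64(-3.6017720306513406), np.float64(-18.477708568874682))
pos [576.28 311.23 217.92] psi 38.17 shift [-80.62 -75.83   2.31] rot [ 0.08  0.01 -1.31] q [-0.88  0.44  0.42  1.64 -0.2   1.1   0.26] t 5.05 F [-0.32  0.15 -0.95] w 85.5517810071433
```

Stub 1 turned 54°, so it is free. Stub 2 is next.

```bash
python3 - <<'E'
from h import *
plan((568.2,199.5,88.5),52.5)
E
```

```text
pos [576.28 311.23 217.92] psi 38.17 shift [-82.8  -76.48 128.81] rot [ 0.08  0.01 -2.39] q [-0.88  0.44  0.42  1.64 -0.2   1.1   0.26] t 5.05 F [-0.32  0.15 -0.95] w 85.5517810071433
```

Request:
arm_command --pt "-35 -31 0 0 0 -1.2 1" --pt "-70 -62 0 0 0 -2.4 1" --pt "-82.3 -72.1 30 0 0 -2.4 1" --pt "-82.3 -72.1 70 0 0 -2.4 1" --pt "-82.3 -72.1 105 0 0 -2.4 1" --pt "-82.3 -72.1 126.8 0 0 -2.4 1" --pt "-82.3 -72.1 126.8 0 0 -2.4 1" --pt "-82.3 -72.1 126.8 0 0 -2.4 1"

```text
t: 5.85
position: [567.1, 200.4, 85.8]
ee_rot: [[-0.794, 0.608, -0.002], [0.608, 0.794, -0.001], [0.001, -0.002, -1.0]]
ft_force: [-0.3, 0.6, -0.4]
width: 85.6
finger_force: 0.0
```

Request:
arm_command --pt "0 0 0 0 0 0 -1" --pt "0 0 0 0 0 0 -1" --pt "0 0 0 0 0 0 -1" --pt "0 0 0 0 0 0 -1" --pt "0 0 0 0 0 0 -1" --pt "0 0 0 0 0 0 -1" --pt "0 0 0 0 0 0 -1"

```text
t: 6.55
position: [567.6, 199.5, 88.4]
ee_rot: [[-0.794, 0.608, -0.001], [0.608, 0.794, -0.001], [0.001, -0.002, -1.0]]
ft_force: [-4.1, -3.1, 6.7]
width: 33.6
finger_force: 62.1
```

```bash
python3 - <<'E'
from h import *
plan((568.2,199.5,88.5),52.5);s=readout.state(); print(s['finger_force'],s['ft_torque'])
E
```

```text
pos [567.63 199.55  88.36] psi 52.55 shift [-0.48  0.31 -0.14] rot [-0.02 -0.01  0.01] q [-0.7   0.5   0.37  1.85 -0.24  0.83  0.7 ] t 6.55 F [-4.07 -3.1   6.72] w 33.55447409918068
62.05492040142417 [-0.55  0.73  0.09]
```

Request:
arm_command --pt "0 0 0 0 0 1.2 -1" --pt "0 0 0 0 0 2.4 -1" --pt "0 0 0 0 0 3.6 -1" --pt "0 0 0 0 0 4.8 -1" --pt "0 0 0 0 0 6.0 -1" --pt "0 0 0 0 0 7.2 -1" --pt "0 0 0 0 0 8.4 -1" --pt "0 0 0 0 0 9 -1"

```text
t: 7.35
position: [567.5, 199.5, 88.4]
ee_rot: [[0.029, 1.0, -0.002], [1.0, -0.029, -0.001], [-0.001, -0.002, -1.0]]
ft_force: [-4.1, -4.2, 7.4]
width: 33.9
finger_force: 62.2
```

Request:
arm_command --pt "0 0 0 0 0 0 -1" --pt "0 0 0 0 0 0 1" --pt "0 0 0 0 0 0 1" --pt "0 0 0 0 0 0 1" --pt "0 0 -45 0 0 0 1" --pt "0 0 -90 0 0 0 1" --pt "0 0 -127 0 0 0 1" --pt "0 0 -127 0 0 0 1"

```text
t: 8.15
position: [572.6, 201.8, 220.6]
ee_rot: [[0.025, 1.0, 0.012], [1.0, -0.025, 0.006], [0.006, 0.012, -1.0]]
ft_force: [1.1, 0.0, 0.3]
width: 85.6
finger_force: 0.0
```

```bash
python3 - <<'E'
from h import *
c=cap('wrist')
g=(568,199.7); P,m,W=top_centroid(c,100,g,24); print(len(P),cv2.minEnclosingCircle(P[:,:2].astype(np.float32)))
print(phase(c,g,100,[14.5,15.5,16.5]),yellow(c,g,100))
for g in [(562.2,89.6),(556.2,-20.2)]:
  P,m,W=top_centroid(c,100,g,24);
  if len(P)>50: print(len(P),cv2.minEnclosingCircle(P[:,:2].astype(np.float32)),phase(c,P.mean(0),100,[14.5,15.5,16.5]))
plan((562.2,89.6,88.5),49)
E
```

```text
1058 ((566.95947265625, 200.5441131591797), 18.14834976196289)
(np.float64(58.28205875573849), np.float64(0.204531828468227)) (np.int64(671), np.float64(-5.754098360655738), np.float64(10.209388971684053), np.float64(119.40597729063184))
684 ((559.7967529296875, 86.75243377685547), 18.22652816772461) (np.float64(47.95288893027139), np.float64(0.2782069966619083))
pos [570.5  201.51 217.49] psi -1.43 shift [-112.6    -6.35  128.5 ] rot [ 0.08 -0.01 -8.4 ] q [-0.95  0.38  0.67  1.77 -0.27  1.07 -0.21] t 8.2 F [-0.04  0.15  0.71] w 85.639958286736
```

Stub 2 turned as well. On to stub 3.

Request:
arm_command --pt "-45 -1 0 0 0 0.8 1" --pt "-90 -2 0 0 0 1.6 1" --pt "-110 -2.3 30 0 0 1.6 1" --pt "-110 -2.3 70 0 0 1.6 1" --pt "-110 -2.3 105 0 0 1.6 1" --pt "-110 -2.3 126.9 0 0 1.6 1" --pt "-110 -2.3 126.9 0 0 1.6 1" --pt "-110 -2.3 126.9 0 0 1.6 1"

```text
t: 9.0
position: [562.0, 90.5, 86.0]
ee_rot: [[0.192, 0.981, -0.002], [0.981, -0.192, -0.001], [-0.002, -0.002, -1.0]]
ft_force: [0.0, 0.2, 0.1]
width: 85.3
finger_force: 0.0
```

Request:
arm_command --pt "0 0 0 0 0 0 -1" --pt "0 0 0 0 0 0 -1" --pt "0 0 0 0 0 0 -1" --pt "0 0 0 0 0 0 -1" --pt "0 0 0 0 0 0 -1" --pt "0 0 0 0 0 0 -1" --pt "0 0 0 0 0 0 -1"

```text
t: 9.7
position: [561.4, 91.5, 88.1]
ee_rot: [[0.191, 0.982, -0.004], [0.982, -0.191, 0.002], [0.001, -0.004, -1.0]]
ft_force: [-4.0, 0.3, 7.3]
width: 33.5
finger_force: 60.9
```

```bash
python3 - <<'E'
from h import *
plan((562.2,89.6,88.5),-11);s=readout.state(); print(s['finger_force'],s['ft_torque'])
E
```

```text
pos [561.42  91.54  88.11] psi -11.03 shift [-1.76  1.13 -0.4 ] rot [-0.04 -0.01 -0.  ] q [-0.76  0.51  0.65  1.94 -0.42  0.83 -0.08] t 9.7 F [-4.04  0.33  7.35] w 33.53326858898516
60.870849173516035 [ 0.09  1.09 -0.04]
```

Request:
arm_command --pt "0 0 0 0 0 -1.2 -1" --pt "0 0 0 0 0 -2.4 -1" --pt "0 0 0 0 0 -3.6 -1" --pt "0 0 0 0 0 -4.8 -1"

```text
t: 10.1
position: [556.3, 97.7, 88.0]
ee_rot: [[-0.307, 0.952, -0.016], [0.952, 0.307, 0.012], [0.016, -0.012, -1.0]]
ft_force: [-16.8, 7.5, 19.9]
width: 31.0
finger_force: 73.2
```

```bash
python3 - <<'E'
from h import *
plan((562.2,89.6,88.5),-11);s=readout.state(); print(s['finger_force'],s['ft_torque'])
E
```

```text
pos [556.33  97.73  88.02] psi 17.88 shift [-9.53  3.08 -0.67] rot [-0.15 -0.12  4.81] q [-0.67  0.48  0.53  1.93 -0.34  0.83  0.35] t 10.1 F [-16.75   7.47  19.92] w 30.95667301883653
73.20504236966372 [ 1.22  3.51 -1.31]
```

The wrist torque is up and the tool slid off centre, so stub 3 resists. I'll release and look.

Request:
arm_command --pt "0 0 0 0 0 0 1" --pt "0 0 0 0 0 0 1" --pt "0 0 0 0 0 0 1" --pt "0 0 -45 0 0 0 1" --pt "0 0 -90 0 0 0 1" --pt "0 0 -127 0 0 0 1" --pt "0 0 -127 0 0 0 1" --pt "0 0 -127 0 0 0 1"

```text
t: 10.9
position: [564.0, 90.2, 215.1]
ee_rot: [[-0.304, 0.953, 0.003], [0.953, 0.304, 0.001], [-0.0, 0.003, -1.0]]
ft_force: [0.1, -0.7, -0.2]
width: 85.2
finger_force: 0.0
```

```bash
python3 - <<'E'
from h import *
c=cap('wrist')
for g in [(562.2,89.6),(556.2,-20.2)]:
  P,m,W=top_centroid(c,100,g,24);
  if len(P)>50: (x,y),r=cv2.minEnclosingCircle(P[:,:2].astype(np.float32)); print(len(P),x,y,r,phase(c,(x,y),100,[14.5,15.5,16.5]),yellow(c,(x,y),100))
plan((556.2,-20.2,88.5),22)
E
```

```text
1087 559.9700927734375 87.02864837646484 17.891990661621094 (np.float64(48.78383970228807), np.float64(0.2842591956792976)) (np.int64(672), np.float64(-3.3839285714285716), np.float64(9.917906746031745), np.float64(108.83932438320204))
731 556.416015625 -19.26407814025879 18.165014266967773 (np.float64(23.140309307641743), np.float64(0.21614284508610493)) (np.int64(1270), np.float64(9.50301837270341), np.float64(3.274146981627297), np.float64(19.010754529144865))
pos [562.68  90.21 213.52] psi 17.71 shift [-103.18  -39.68  125.06] rot [-0.01  0.   -0.72] q [-0.75  0.31  0.62  1.85 -0.2   1.05  0.25] t 10.95 F [-0.75  0.67 -0.07] w 85.20139149987043
```

Stub 3 is unchanged at 48.8°, so it is the seized one. Stub 4 next.

Request:
arm_command --pt "-43 -16 0 0 0 -0.9 1" --pt "-86 -32 0 0 0 -0.9 1" --pt "-103 -39.5 30 0 0 -0.9 1" --pt "-103 -39.5 70 0 0 -0.9 1" --pt "-103 -39.5 105 0 0 -0.9 1" --pt "-103 -39.5 126 0 0 -0.9 1" --pt "-103 -39.5 126 0 0 -0.9 1" --pt "-103 -39.5 126 0 0 -0.9 1"

```text
t: 11.75
position: [555.5, -19.8, 86.7]
ee_rot: [[-0.393, 0.92, -0.003], [0.92, 0.393, -0.001], [0.0, -0.003, -1.0]]
ft_force: [0.3, -0.4, 0.4]
width: 85.3
finger_force: 0.0
```

Request:
arm_command --pt "0 0 0 0 0 0 -1" --pt "0 0 0 0 0 0 -1" --pt "0 0 0 0 0 0 -1" --pt "0 0 0 0 0 0 -1" --pt "0 0 0 0 0 0 -1" --pt "0 0 0 0 0 0 -1" --pt "0 0 0 0 0 0 -1"

```text
t: 12.45
position: [555.9, -19.9, 89.3]
ee_rot: [[-0.393, 0.919, -0.002], [0.919, 0.393, 0.001], [0.001, -0.002, -1.0]]
ft_force: [-3.8, -0.5, 7.9]
width: 33.5
finger_force: 61.7
```

Request:
arm_command --pt "0 0 0 0 0 1.2 -1" --pt "0 0 0 0 0 2.4 -1" --pt "0 0 0 0 0 3.6 -1" --pt "0 0 0 0 0 4.8 -1" --pt "0 0 0 0 0 6.0 -1" --pt "0 0 0 0 0 7.2 -1" --pt "0 0 0 0 0 8.4 -1" --pt "0 0 0 0 0 9 -1"

```text
t: 13.25
position: [556.7, -20.0, 89.3]
ee_rot: [[0.515, 0.857, -0.0], [0.857, -0.515, 0.0], [-0.0, -0.0, -1.0]]
ft_force: [-2.7, -1.3, 4.6]
width: 33.3
finger_force: 61.6
```

```bash
python3 - <<'E'
from h import *
plan((556.2,-20.2,88.5),-31);s=readout.state(); print(s['finger_force'],s['ft_torque'])
E
```

```text
pos [556.67 -19.98  89.25] psi -31.03 shift [-0.43 -0.29  0.75] rot [-0.  0. -0.] q [-0.68  0.53  0.79  1.97 -0.51  0.84 -0.15] t 13.25 F [-2.71 -1.33  4.61] w 33.27007307967375
61.56596124172211 [-0.18  0.55  0.1 ]
```

Request:
arm_command --pt "0 0 0 0 0 0 1" --pt "0 0 0 0 0 0 1" --pt "0 0 0 0 0 0 1" --pt "0 0 -45 0 0 0 1" --pt "0 0 -90 0 0 0 1" --pt "0 0 -127 0 0 0 1" --pt "0 0 -127 0 0 0 1" --pt "0 0 -127 0 0 0 1"

```text
t: 14.05
position: [557.4, -19.1, 215.9]
ee_rot: [[0.512, 0.859, 0.002], [0.859, -0.512, 0.001], [0.002, 0.001, -1.0]]
ft_force: [-0.7, -0.2, 0.1]
width: 85.1
finger_force: 0.0
```

```bash
python3 - <<'E'
from h import *
c=cap('wrist','w3.png')
for g in [(562.2,89.6),(556.2,-20.2)]:
  P,m,W=top_centroid(c,100,g,24);
  if len(P)>50: (x,y),r=cv2.minEnclosingCircle(P[:,:2].astype(np.float32)); print(len(P),x,y,r,phase(c,(x,y),100,[14.5,15.5,16.5]),yellow(c,(x,y),100))
plan((526,-323,250),2.3)
E
```

```text
1160 560.1400756835938 86.44478607177734 18.020492553710938 (np.float64(48.44796541094817), np.float64(0.2547808185150221)) (np.int64(664), np.float64(-3.5732931726907635), np.float64(10.561997991967871), np.float64(108.69150207126873))
1089 556.2947387695312 -19.841785430908203 17.805044174194336 (np.float64(28.13075403003539), np.float64(0.2557462173547065)) (np.int64(776), np.float64(9.008161512027492), np.float64(-5.64905498281787), np.float64(-32.09199306990859))
pos [556.25 -18.97 214.51] psi -30.80 shift [-276.62  129.66  -35.71] rot [-0.01 -0.01 -5.52] q [-0.82  0.35  0.94  1.89 -0.32  1.06 -0.29] t 14.1 F [-0.31 -0.09 -0.93] w 85.5177015788858
```

Request:
arm_command --pt "-146 52 0 0 0 0 1" --pt "-146 52 0 0 0 0 1" --pt "-146 52 0 0 0 0 1" --pt "-291 105 0 0 0 -5.5 1" --pt "-291 105 0 0 0 -5.5 1" --pt "-291 105 0 0 0 -5.5 1" --pt "-291 105 0 0 0 -5.5 1" --pt "-291 105 0 0 0 -5.5 1"

```text
t: 14.9
position: [493.7, -327.5, 213.3]
ee_rot: [[-0.031, 1.0, -0.004], [1.0, 0.031, -0.001], [-0.001, -0.004, -1.0]]
ft_force: [-0.3, -0.7, -0.0]
width: 85.3
finger_force: 0.0
```

Request:
arm_command --pt "0 0 0 0 0 0 1" --pt "0 0 0 0 0 0 1" --pt "0 0 0 0 0 0 1"

```text
t: 15.2
position: [498.6, -320.5, 214.1]
ee_rot: [[-0.041, 0.999, -0.001], [0.999, 0.041, 0.002], [0.002, -0.001, -1.0]]
ft_force: [-0.4, -0.7, -0.4]
width: 85.4
finger_force: 0.0
```

```bash
python3 - <<'E'
from h import *
c=cap('wrist','w4.png'); plan((526,-323,50),2.3)
for p in [(526,-263,44),(531,-383,44)]: print(proj(c,p))
E
```

```text
pos [ 498.58 -320.84  214.38] psi 2.33 shift [ -3.45  27.42 164.35] rot [-0.01 -0.01  0.  ] q [-0.17  0.41  0.83  1.8  -0.34  1.08  0.83] t 15.25 F [-0.15  0.68 -0.41] w 85.17213771795184
[352.69 124.18]
[350.03 242.19]
```

View pics/w4.png

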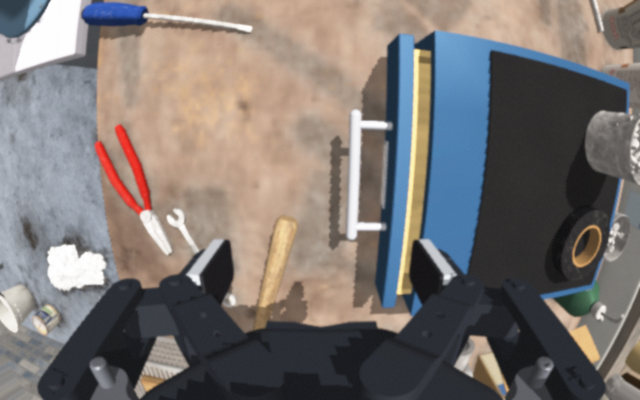

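The wrist view shows the handle bar running from (355,112) to (351,238), and the drawer open a little.

```bash
python3 - <<'E'
from h import *
c=load('wrist')
a=atz(c,355,112,48);b=atz(c,351,238,48); m=(a+b)/2; print(a,b,m,np.degrees(np.arctan2(*(a-b)[[1,0]])))
print('front outer', atz(c,393,130,67),atz(c,412,45,67),atz(c,388,300,67),'cabtop front',atz(c,432,40,80),atz(c,425,260,80))
plan((m[0],m[1],48),2.3)
E
```

```text
[ 527.17 -251.31   48.  ] [ 531.17 -376.54   48.  ] [ 529.17 -313.92   48.  ] 91.82862695915557
front outer [ 559.94 -265.1    67.  ] [ 573.77 -186.24   67.  ] [ 574.39 -439.92   67.  ] cabtop front [ 588.13 -182.23   80.  ] [ 601.88 -384.95   80.  ]
pos [ 498.58 -320.84  214.38] psi 2.33 shift [  5.49  30.96 166.36] rot [-0.01 -0.01  0.  ] q [-0.17  0.41  0.83  1.8  -0.34  1.08  0.83] t 15.25 F [-0.15  0.68 -0.41] w 85.17213771795184
```

Request:
arm_command --pt "5.5 31 40 0 0 0 -0.3" --pt "5.5 31 70 0 0 0 -0.3" --pt "5.5 31 90 0 0 0 -0.3" --pt "5.5 31 90 0 0 0 -0.3" --pt "5.5 31 90 0 0 0 -0.3" --pt "5.5 31 110 0 0 0 -0.3" --pt "5.5 31 140 0 0 0 -0.3" --pt "5.5 31 166 0 0 0 -0.3"

```text
t: 16.05
position: [530.5, -317.1, 50.7]
ee_rot: [[-0.038, 0.999, 0.005], [0.999, 0.038, -0.002], [-0.002, 0.005, -1.0]]
ft_force: [0.1, 0.5, -0.4]
width: 29.6
finger_force: 0.0
```

Request:
arm_command --pt "0 0 0 0 0 0 -0.3" --pt "0 0 0 0 0 0 -1" --pt "0 0 0 0 0 0 -1" --pt "0 0 0 0 0 0 -1" --pt "0 0 0 0 0 0 -1"

```text
t: 16.55
position: [529.9, -317.4, 51.3]
ee_rot: [[-0.037, 0.999, 0.004], [0.999, 0.037, -0.001], [-0.002, 0.003, -1.0]]
ft_force: [-0.7, 0.9, 6.0]
width: 8.9
finger_force: 59.1
```

```bash
python3 - <<'E'
from h import *
d,w=plan((529,-314,48),2.3); s=readout.state(); print(s['finger_force'])
E
```

```text
pos [ 529.86 -317.44   51.28] psi 2.13 shift [ 3.47 -0.75  3.28] rot [ 0.03  0.01 -0.03] q [-0.05  0.66  0.67  1.83 -0.54  0.83  0.94] t 16.55 F [-0.73  0.86  5.98] w 8.853794599241636
59.07779037952423
```

Request:
arm_command --pt "0 -25 0 0 0 0 -1" --pt "0 -50 0 0 0 0 -1" --pt "0 -75 0 0 0 0 -1" --pt "0 -100 0 0 0 0 -1" --pt "0 -125 0 0 0 0 -1" --pt "0 -150 0 0 0 0 -1" --pt "0 -175 0 0 0 0 -1" --pt "0 -190 0 0 0 0 -1"

```text
t: 17.35
position: [339.4, -323.0, 51.1]
ee_rot: [[-0.036, 0.999, 0.004], [0.999, 0.036, 0.003], [0.003, 0.004, -1.0]]
ft_force: [2.3, 5.7, 13.0]
width: 8.6
finger_force: 59.4
```

Request:
arm_command --pt "0 0 0 0 0 0 -1" --pt "0 -5 0 0 0 0 -1"

```text
t: 17.55
position: [336.4, -323.1, 51.1]
ee_rot: [[-0.037, 0.999, 0.006], [0.999, 0.037, 0.003], [0.003, 0.006, -1.0]]
ft_force: [3.1, 6.0, 12.7]
width: 8.8
finger_force: 59.3
```

Release and rise; then move back over the drawer to look in.

Request:
arm_command --pt "0 0 0 0 0 0 -0.3" --pt "0 0 0 0 0 0 -0.3" --pt "0 0 0 0 0 0 -0.3" --pt "0 0 -45 0 0 0 -0.3" --pt "0 0 -90 0 0 0 0" --pt "0 40 -140 0 0 0 1" --pt "0 80 -160 0 0 0 1" --pt "0 120 -160 0 0 0 1"

```text
t: 18.35
position: [456.3, -321.3, 213.5]
ee_rot: [[-0.036, 0.999, 0.008], [0.999, 0.036, -0.003], [-0.003, 0.008, -1.0]]
ft_force: [0.3, -1.0, 1.4]
width: 83.5
finger_force: 0.0
```

Request:
arm_command --pt "0 5 0 0 0 0 1" --pt "0 5 0 0 0 0 1" --pt "0 5 0 0 0 0 1" --pt "0 5 0 0 0 0 1"

```text
t: 18.75
position: [456.0, -319.6, 208.2]
ee_rot: [[-0.035, 0.999, -0.002], [0.999, 0.035, 0.001], [0.001, -0.002, -1.0]]
ft_force: [-1.0, -0.5, 0.5]
width: 85.6
finger_force: 0.0
```

```bash
python3 - <<'E'
from h import *
c=cap('wrist','w5.png'); plan((460,-323,200),2.3)
P,m,W=top_centroid(c,52,(460,-323),170)
k=cv2.morphologyEx(m.astype(np.uint8),cv2.MORPH_OPEN,np.ones((3,3)))
n,l,st,ce=cv2.connectedComponentsWithStats(k)
for i in range(1,n):
    if st[i,4]>150:
        Q=W[l==i]; print(st[i],ce[i],Q.mean(0),cv2.minEnclosingCircle(Q[:,:2].astype(np.float32)))
E
```

```text
pos [ 456.25 -319.6   208.36] psi 1.99 shift [-3.54  3.64  8.35] rot [-0.01 -0.01 -0.05] q [-0.2   0.34  0.88  1.9  -0.3   1.04  0.84] t 18.8 F [-0.03  0.4   0.08] w 85.45164915524748
[ 320   78   58   56 1428] [348.85 105.18] [ 478.09 -244.76   52.07] ((478.36920166015625, -244.9132080078125), 26.442792892456055)
[193 118   9  41 247] [196.67 137.51] [ 334.42 -276.58   49.42] ((334.20159912109375, -277.1577453613281), 19.94945526123047)
[ 318  149   54   56 1352] [344.6  175.73] [ 477.21 -309.87   52.01] ((477.5498046875, -310.9315490722656), 26.48042106628418)
[195 160  15  81 477] [201.26 200.92] [ 335.98 -340.47   49.45] ((335.5819091796875, -340.63531494140625), 42.17631912231445)
[ 330  230   51   47 1148] [355.12 252.54] [ 492.34 -387.98   51.93] ((492.8816833496094, -389.3294677734375), 26.593931198120117)
[260 289  58   5 231] [288.75 291.  ] [ 425.14 -436.24   51.99] ((424.9263916015625, -436.181884765625), 30.448575973510742)
[319 289  88   5 316] [362.28 291.08] [ 503.97 -434.01   51.94] ((504.91497802734375, -433.6441345214844), 47.493343353271484)
```

View pics/w5.png

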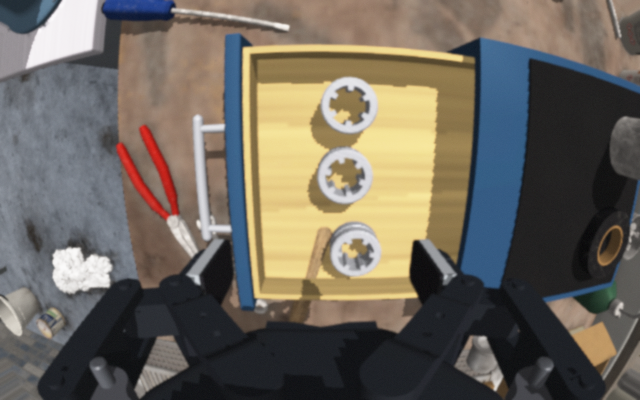

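Three couplings lie in the drawer at pixels (349,105), (345,176) and (355,252). That puts them at (478,-245), (478,-311) and (493,-389). I'll pick up the first.

Request:
arm_command --pt "37 12 0 0 0 0 1" --pt "74 24.7 30 0 0 0 1" --pt "74 24.7 75 0 0 0 1" --pt "74 24.7 115 0 0 0 1" --pt "74 24.7 145 0 0 0 1" --pt "74 24.7 164 0 0 0 1" --pt "74 24.7 164 0 0 0 1" --pt "74 24.7 164 0 0 0 1"

```text
t: 19.6
position: [479.7, -244.8, 45.3]
ee_rot: [[-0.036, 0.999, -0.0], [0.999, 0.036, -0.0], [-0.0, -0.0, -1.0]]
ft_force: [-0.2, 0.4, -0.0]
width: 85.6
finger_force: 0.0
```

Request:
arm_command --pt "0 0 0 0 0 0 -1" --pt "0 0 0 0 0 0 -1" --pt "0 0 0 0 0 0 -1" --pt "0 0 0 0 0 0 -1" --pt "0 0 0 0 0 0 -1"

```text
t: 20.1
position: [481.7, -244.7, 46.7]
ee_rot: [[-0.038, 0.999, 0.003], [0.999, 0.038, -0.0], [-0.0, 0.003, -1.0]]
ft_force: [0.4, 1.6, 6.4]
width: 50.5
finger_force: 62.5
```

Request:
arm_command --pt "0 0 -20 0 0 0 -1" --pt "0 0 -60 0 0 0 -1" --pt "0 0 -100 0 0 0 -1" --pt "0 0 -140 0 0 0 -1" --pt "0 0 -170 0 0 0 -1" --pt "0 0 -170 0 0 0 -1" --pt "0 0 -170 0 0 0 -1"

```text
t: 20.8
position: [480.2, -243.7, 215.0]
ee_rot: [[-0.038, 0.999, 0.001], [0.999, 0.038, 0.001], [0.001, 0.001, -1.0]]
ft_force: [-0.4, 0.2, -3.5]
width: 50.3
finger_force: 63.7
```

```bash
cat >> h.py <<'E'
def inhand(c, dz=9, R0=26):
    """coupling in hand: centre in tool frame, groove phase rel. to tool (world-angle sense: phase - psi)"""
    p=np.array(c['s']['position']); R=np.array(c['s']['ee_rot']); psi=np.degrees(np.arctan2(R[1,1],R[0,1]))
    z=p[2]+dz
    P,m,W=top_centroid(c,z,p,28)
    zt=np.median(P[:,2]); P=W[(abs(W[...,2]-zt)<2.5)&(np.hypot(W[...,0]-p[0],W[...,1]-p[1])<30)]
    # fit outer/inner from points: minimise using ring centre
    (x,y),r=cv2.minEnclosingCircle(P[:,:2].astype(np.float32))
    ph,st=phase(c,(x,y),zt,[15,16,17],tol=2.5)
    bp,bs=brightphase(c,(x,y),zt,[15,16,17])
    print('in hand: top z-tcp %.1f n %d ctr'%(zt-p[2],len(P)),R.T@(np.array([x,y,p[2]])-p),'r %.1f'%r,'groove phase %.1f st %.2f  bright %.1f %.1f'%((ph+30)%60,st,(bp+30)%60,bs),'psi %.2f'%psi)
    return (x,y),zt,ph
E
python3 - <<'E'
from h import *
c=cap('wrist','w6.png'); plan((556.4,-20,215),2.3); s=readout.state(); print(s['finger_force'])
(x,y),z,ph=inhand(c)
im,dz=ortho(c,(x,y),z,35,6); s=((abs(dz)<2.5)*255).astype(np.uint8); cv2.imwrite('pics/o2.png',np.hstack([im,cv2.cvtColor(s,cv2.COLOR_GRAY2BGR)])[:,:800])
E
```

```text
pos [ 479.33 -243.17  213.78] psi 2.18 shift [220.08  85.5   -1.  ] rot [-0.02 -0.02 -0.02] q [-0.37  0.29  0.89  1.94 -0.26  1.04  0.67] t 20.85 F [ 0.16 -0.1  -3.94] w 49.95582538016744
63.70263363762206
in hand: top z-tcp 5.6 n 5677 ctr [2.7  0.01 0.  ] r 29.0 groove phase 58.3 st 0.20  bright 55.9 12.1 psi 2.18
```

View pics/o2.png

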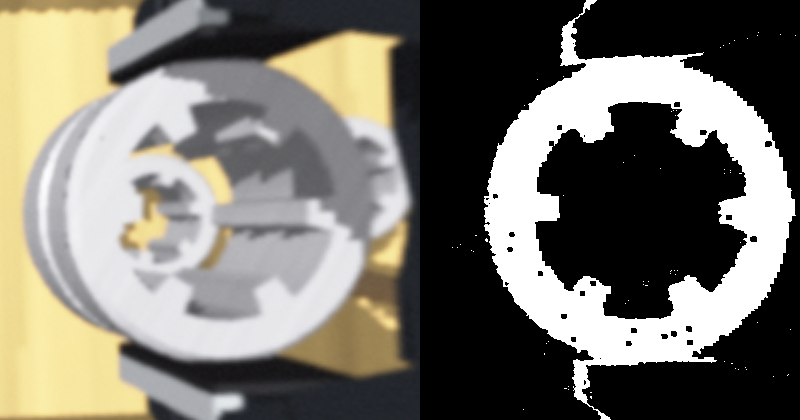

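The mask shows all six coupling teeth clearly. I'll fit the centre from the bore hole.

```bash
cat >> h.py <<'E'
def comp_centroid(mask, half, sc, ctr):
    n,l,st,ce=cv2.connectedComponentsWithStats(mask.astype(np.uint8),connectivity=4); N=mask.shape[0]//2
    lab=l[N-20:N+20,N-20:N+20]; i=np.bincount(lab[lab>0]).argmax()
    u,v=ce[i]; return np.array([ctr[0]+half-(v+.5)/sc, ctr[1]+half-(u+.5)/sc]), st[i,4]/sc**2
def tool(c,xy):
    p=np.array(c['s']['position']); R=np.array(c['s']['ee_rot']); return (R.T@(np.array([xy[0],xy[1],p[2]])-p))[:2]
def psi_of(c): R=np.array(c['s']['ee_rot']); return np.degrees(np.arctan2(R[1,1],R[0,1]))
def hand2(c, tol=2.5, zt=None, ctr=None):
    p=np.array(c['s']['position']); R=np.array(c['s']['ee_rot'])
    if zt is None:
        P,m,W=top_centroid(c,p[2]+7,p,28); zt=np.median(P[:,2]); ctr=p[:2]+R[:2,0]*1
    for _ in range(3):
        im,dz=ortho(c,ctr,zt,35,6); s=cv2.morphologyEx((abs(dz)<tol).astype(np.uint8),cv2.MORPH_CLOSE,np.ones((5,5)))
        ctr,area=comp_centroid(1-s,35,6,ctr)
    ph,st=phase(c,ctr,zt,[15,16,17],tol=tol); g=(ph+30)%60
    print('COUPLING ctr',ctr,'tool',tool(c,ctr),'area %.0f ztop %.1f (tcp%+.1f) groove %.1f rel psi %.1f st %.2f psi %.2f'%(area,zt,zt-p[2],g,(g-psi_of(c))%60,st,psi_of(c)))
    return ctr,g
def stub(c, ctr, tol=2.5):
    for _ in range(3):
        im,dz=ortho(c,ctr,100,35,6); s=cv2.morphologyEx((abs(dz)<tol).astype(np.uint8),cv2.MORPH_OPEN,np.ones((5,5)))
        ctr,area=comp_centroid(s,35,6,ctr)
    ph,st=phase(c,ctr,100,[14.5,15.5,16.5],tol=tol)
    print('STUB ctr',ctr,'tool',tool(c,ctr),'area %.0f phase %.1f st %.2f psi %.2f'%(area,ph,st,psi_of(c)), 'yellow',yellow(c,ctr,100))
    return ctr,ph
E
python3 - <<'E'
from h import *
c=load('wrist'); hand2(c)
plan((560,-20,215),-20)
E
```

```text
COUPLING ctr [ 480.04 -242.6 ] tool [ 1.06 -0.16] area 864 ztop 220.4 (tcp+5.3) groove 58.6 rel psi 56.4 st 0.26 psi 2.18
pos [ 479.33 -243.17  213.78] psi 2.18 shift [219.94  89.1   -1.01] rot [-0.02 -0.01  3.7 ] q [-0.37  0.29  0.89  1.94 -0.26  1.04  0.67] t 20.85 F [ 0.16 -0.1  -3.94] w 49.95582538016744
```

Request:
arm_command --pt "40 30 0 0 0 -0.6 -1" --pt "80 60 0 0 0 -1.2 -1" --pt "120 90 0 0 0 -2.4 -1" --pt "155 112 0 0 0 -3.6 -1" --pt "162.7 117.7 0 0 0 -4.92 -1" --pt "162.7 117.7 0 0 0 -4.92 -1" --pt "162.7 117.7 0 0 0 -4.92 -1" --pt "162.7 117.7 0 0 0 -4.92 -1"

```text
t: 21.65
position: [590.0, -79.9, 213.9]
ee_rot: [[-0.52, 0.854, -0.003], [0.854, 0.52, -0.001], [0.0, -0.003, -1.0]]
ft_force: [-0.4, -0.2, -2.4]
width: 50.2
finger_force: 63.7
```

Request:
arm_command --pt "0 0 0 0 0 0 -1" --pt "0 0 0 0 0 0 -1" --pt "0 0 0 0 0 0 -1" --pt "0 0 0 0 0 0 -1"

```text
t: 22.05
position: [591.8, -77.4, 215.1]
ee_rot: [[-0.525, 0.851, 0.0], [0.851, 0.525, 0.0], [-0.0, 0.0, -1.0]]
ft_force: [0.3, -0.3, -2.3]
width: 49.9
finger_force: 63.7
```

```bash
python3 - <<'E'
from h import *
c=cap('wrist','w7.png'); plan((556.4,-20,215),31.7)
(a,g)=hand2(c); (b,p)=stub(c,(556.4,-20.)); print('move tool',tool(c,b)-tool(c,a),'ccw rot needed',((p-g+30)%60)-30)
E
```

```text
pos [591.87 -77.24 215.11] psi 31.66 shift [67.34 -0.15  0.11] rot [ 0.    0.   -0.01] q [-0.5   0.38  0.69  1.79 -0.27  1.07  0.84] t 22.1 F [-0.61  0.99 -3.2 ] w 50.276622222212126
COUPLING ctr [591.68 -76.4 ] tool [0.91 0.38] area 862 ztop 220.4 (tcp+5.3) groove 27.9 rel psi 56.2 st 0.27 psi 31.64
STUB ctr [556.13 -19.83] tool [67.72 -0.21] area 656 phase 28.4 st 0.30 psi 31.64 yellow (np.int64(664), np.float64(9.556475903614459), np.float64(-5.716616465863454), np.float64(-30.88756596987596))
move tool [66.81 -0.59] ccw rot needed 0.546153672408412
```

Request:
arm_command --pt "45 -0.4 0 0 0 -0.09 -1" --pt "66.8 -0.6 20 0 0 -0.09 -1" --pt "66.8 -0.6 60 0 0 -0.09 -1" --pt "66.8 -0.6 80 0 0 -0.09 -1" --pt "66.8 -0.6 84 0 0 -0.09 -1" --pt "66.8 -0.6 84 0 0 -0.09 -1" --pt "66.8 -0.6 84 0 0 -0.09 -1" --pt "66.8 -0.6 84 0 0 -0.09 -1"

```text
t: 22.9
position: [558.0, -21.0, 132.8]
ee_rot: [[-0.533, 0.846, 0.004], [0.846, 0.533, 0.0], [-0.002, 0.003, -1.0]]
ft_force: [-1.0, -0.3, -2.9]
width: 50.1
finger_force: 63.7
```

Request:
arm_command --pt "0 0 3 0 0 0 -1" --pt "0 0 6 0 0 0 -1" --pt "0 0 9 0 0 0 -1" --pt "0 0 11 0 0 0 -1" --pt "0 0 11 0 0 0 -1"

```text
t: 23.4
position: [555.8, -20.6, 119.4]
ee_rot: [[-0.533, 0.846, -0.001], [0.846, 0.533, -0.0], [0.0, -0.001, -1.0]]
ft_force: [0.2, -0.3, -2.6]
width: 50.4
finger_force: 63.7
```

No contact force at 119 mm, so the teeth are already engaged. I'll slide it down.

Request:
arm_command --pt "0 0 5 0 0 0 -1" --pt "0 0 10 0 0 0 -1" --pt "0 0 15 0 0 0 -1" --pt "0 0 20 0 0 0 -1" --pt "0 0 24 0 0 0 -1" --pt "0 0 27 0 0 0 -1" --pt "0 0 29 0 0 0 -1" --pt "0 0 30 0 0 0 -1"

```text
t: 24.2
position: [556.3, -20.6, 89.8]
ee_rot: [[-0.533, 0.846, -0.0], [0.846, 0.533, -0.0], [0.0, -0.0, -1.0]]
ft_force: [0.3, -0.5, -3.2]
width: 50.0
finger_force: 63.8
```

Request:
arm_command --pt "0 0 2 0 0 0 -1" --pt "0 0 4 0 0 0 -1" --pt "0 0 4 0 0 0 -1"

```text
t: 24.5
position: [556.5, -20.5, 86.8]
ee_rot: [[-0.533, 0.846, -0.0], [0.846, 0.533, 0.001], [0.001, 0.0, -1.0]]
ft_force: [-2.8, 1.2, 3.9]
width: 50.2
finger_force: 64.3
```

It's home, with light contact felt. Release, rise and check.

Request:
arm_command --pt "0 0 0 0 0 0 1" --pt "0 0 0 0 0 0 1" --pt "0 0 0 0 0 0 1" --pt "0 0 0 0 0 0 1" --pt "0 0 -45 0 0 0 1" --pt "0 0 -90 0 0 0 1" --pt "0 0 -125 0 0 0 1" --pt "0 0 -125 0 0 0 1"

```text
t: 25.3
position: [560.7, -21.3, 216.9]
ee_rot: [[-0.533, 0.846, 0.012], [0.846, 0.533, 0.002], [-0.005, 0.011, -1.0]]
ft_force: [-0.1, 0.3, 0.7]
width: 85.4
finger_force: 0.0
```

```bash
python3 - <<'E'
from h import *
c=cap('wrist','w8.png'); d,w=plan((478,-311,215),2.2)
P,m,W=top_centroid(c,92,(556.3,-20),27); print(len(P), np.median(P[:,2]),cv2.minEnclosingCircle(P[:,:2].astype(np.float32)))
P=W[(np.hypot(W[...,0]-556.3,W[...,1]+20)<12)]; print('stub top',np.median(P[:,2]))
E
```

```text
pos [558.72 -20.84 214.13] psi 32.21 shift [-202.49 -222.94   -1.84] rot [0.07 0.01 5.  ] q [-0.63  0.29  0.7   1.89 -0.22  1.03  0.72] t 25.35 F [-1.04  0.18  0.05] w 85.30711755884438
1792 92.18378345960409 ((556.8328247070312, -20.05742645263672), 26.44512939453125)
stub top 285.57673456377006
```

Coupling top sits at z = 92.2, which is fully home. Back to the drawer.

Request:
arm_command --pt "-34 -37 0 0 0 0.8 1" --pt "-68 -74 0 0 0 1.6 1" --pt "-102 -111 0 0 0 2.4 1" --pt "-136 -148 0 0 0 3.2 1" --pt "-170 -185 0 0 0 4.0 1" --pt "-195 -210 0 0 0 5 1" --pt "-204 -221.2 0 0 0 5 1" --pt "-204 -221.2 0 0 0 5 1"

```text
t: 26.15
position: [475.5, -313.4, 209.9]
ee_rot: [[-0.034, 0.999, -0.003], [0.999, 0.034, -0.001], [-0.0, -0.003, -1.0]]
ft_force: [0.9, 0.7, 0.5]
width: 85.7
finger_force: 0.0
```

Request:
arm_command --pt "0 0 0 0 0 0 1" --pt "0 0 0 0 0 0 1" --pt "0 0 0 0 0 0 1"

```text
t: 26.45
position: [479.2, -308.6, 210.5]
ee_rot: [[-0.043, 0.999, -0.0], [0.999, 0.043, 0.001], [0.001, -0.0, -1.0]]
ft_force: [0.1, 0.3, 0.1]
width: 85.4
finger_force: 0.0
```

```bash
cat >> h.py <<'E'
def drawer(c):
    P,m,W=top_centroid(c,52,(470,-320),150)
    k=cv2.morphologyEx((abs(W[...,2]-52)<2.5).astype(np.uint8)*m,cv2.MORPH_OPEN,np.ones((3,3)))
    n,l,st,ce=cv2.connectedComponentsWithStats(k)
    for i in range(1,n):
        if st[i,4]>300:
            Q=W[l==i]; (x,y),r=cv2.minEnclosingCircle(Q[:,:2].astype(np.float32)); print('obj',st[i,4],ce[i],x,y,r)
            if 24<r<29: hand2(c,zt=52,ctr=(x,y))
E
python3 - <<'E'
from h import *
c=cap('wrist','w9.png'); drawer(c); plan((478,-311,46),2.2)
E
```

```text
obj 1295 [322.55 186.13] 480.7598876953125 -310.6408996582031 26.454519271850586
COUPLING ctr [ 480.36 -310.26] tool [-1.72  1.13] area 933 ztop 52.0 (tcp-158.5) groove 14.9 rel psi 12.4 st 0.24 psi 2.48
obj 1030 [333.86 260.78] 495.91845703125 -389.28375244140625 26.41288948059082
COUPLING ctr [ 495.86 -388.47] tool [-80.52  13.24] area 895 ztop 52.0 (tcp-158.5) groove 29.1 rel psi 26.7 st 0.26 psi 2.48
pos [ 479.   -309.02  210.71] psi 2.44 shift [ -2.11  -1.1  164.71] rot [ 0.   -0.01  0.04] q [-0.23  0.37  0.89  1.86 -0.33  1.06  0.83] t 26.5 F [-0.65  0.52 -0.95] w 85.34893434984788
```

Request:
arm_command --pt "-1.7 1.1 40 0 0 0 1" --pt "-1.7 1.1 80 0 0 0 1" --pt "-1.7 1.1 120 0 0 0 1" --pt "-1.7 1.1 150 0 0 0 1" --pt "-1.7 1.1 165 0 0 0 1" --pt "-1.7 1.1 165 0 0 0 1" --pt "-1.7 1.1 165 0 0 0 1"

```text
t: 27.2
position: [480.1, -313.2, 47.0]
ee_rot: [[-0.039, 0.999, 0.001], [0.999, 0.039, -0.001], [-0.001, 0.001, -1.0]]
ft_force: [0.3, -0.3, 0.9]
width: 85.4
finger_force: 0.0
```

Request:
arm_command --pt "0 0 0 0 0 0 -1" --pt "0 0 0 0 0 0 -1" --pt "0 0 0 0 0 0 -1" --pt "0 0 0 0 0 0 -1" --pt "0 0 0 0 0 0 -1"

```text
t: 27.7
position: [480.6, -313.5, 48.0]
ee_rot: [[-0.039, 0.999, 0.003], [0.999, 0.039, -0.001], [-0.001, 0.003, -1.0]]
ft_force: [0.1, 0.4, 5.2]
width: 50.3
finger_force: 62.7
```

Request:
arm_command --pt "0 0 -20 0 0 0 -1" --pt "0 0 -60 0 0 0 -1" --pt "0 0 -100 0 0 0 -1" --pt "0 0 -140 0 0 0 -1" --pt "0 0 -170 0 0 0 -1" --pt "0 0 -170 0 0 0 -1" --pt "0 0 -170 0 0 0 -1"

```text
t: 28.4
position: [478.8, -312.3, 216.0]
ee_rot: [[-0.039, 0.999, 0.001], [0.999, 0.039, 0.001], [0.001, 0.001, -1.0]]
ft_force: [-1.0, -0.0, -3.5]
width: 50.1
finger_force: 63.8
```

```bash
python3 - <<'E'
from h import *
c=cap('wrist','w10.png'); hand2(c)
psi=45.9; a=np.radians(psi); t=np.array([567.5,200])-67*np.array([-np.sin(a),np.cos(a)]); print(t); plan((t[0],t[1],215),psi)
E
```

```text
COUPLING ctr [ 478.62 -308.79] tool [ 3.55 -0.09] area 866 ztop 220.1 (tcp+4.2) groove 15.0 rel psi 12.8 st 0.26 psi 2.23
[615.61 153.37]
pos [ 478.08 -311.67  214.62] psi 2.23 shift [459.34 155.54   0.27] rot [-0.01 -0.03 -7.28] q [-0.23  0.38  0.9   1.86 -0.33  1.07  0.84] t 28.45 F [-0.06  0.2  -2.94] w 49.99043467373083
```

Request:
arm_command --pt "43 15 0 0 0 0 -1" --pt "86 30 0 0 0 0 -1" --pt "129 45 0 0 0 0 -1" --pt "172 60 0 0 0 0 -1" --pt "215 75 0 0 0 0 -1" --pt "258 90 0 0 0 0 -1" --pt "300 103 0 0 0 0 -1" --pt "340 115 0 0 0 0 -1"

```text
t: 29.25
position: [579.1, 33.8, 213.1]
ee_rot: [[-0.04, 0.999, -0.005], [0.999, 0.04, -0.001], [-0.001, -0.005, -1.0]]
ft_force: [-0.5, -0.2, -2.6]
width: 50.5
finger_force: 63.8
```

Request:
arm_command --pt "40 14 0 0 0 -1.3 -1" --pt "80 28 0 0 0 -2.6 -1" --pt "110 37 0 0 0 -3.9 -1" --pt "119.3 40.5 0 0 0 -5.2 -1" --pt "119.3 40.5 0 0 0 -6.5 -1" --pt "119.3 40.5 0 0 0 -7.28 -1" --pt "119.3 40.5 0 0 0 -7.28 -1" --pt "119.3 40.5 0 0 0 -7.28 -1"

```text
t: 30.05
position: [615.3, 151.7, 213.6]
ee_rot: [[-0.717, 0.697, -0.004], [0.697, 0.717, -0.001], [0.002, -0.004, -1.0]]
ft_force: [0.1, -0.1, -3.8]
width: 50.2
finger_force: 63.8
```

Request:
arm_command --pt "0 0 0 0 0 0 -1" --pt "0 0 0 0 0 0 -1" --pt "0 0 0 0 0 0 -1" --pt "0 0 0 0 0 0 -1"

```text
t: 30.45
position: [616.7, 152.3, 216.0]
ee_rot: [[-0.718, 0.696, 0.0], [0.696, 0.718, 0.0], [-0.0, 0.0, -1.0]]
ft_force: [0.2, -1.0, -3.7]
width: 50.2
finger_force: 63.8
```

```bash
python3 - <<'E'
from h import *
c=cap('wrist','w11.png'); plan((567.5,200,215),45.9)
(a,g)=hand2(c); (b,p)=stub(c,(567.5,200.)); print('move tool',tool(c,b)-tool(c,a),'ccw rot needed',((p-g+30)%60)-30)
E
```

```text
pos [616.69 152.22 216.08] psi 45.89 shift [68.57  0.07  1.08] rot [ 0.  0. -0.] q [-0.77  0.43  0.6   1.69 -0.27  1.1   0.71] t 30.5 F [-0.2   0.42 -2.85] w 49.6435839782143
COUPLING ctr [614.75 155.01] tool [3.27 0.6 ] area 865 ztop 220.2 (tcp+4.2) groove 58.7 rel psi 12.8 st 0.27 psi 45.89
STUB ctr [567.27 200.75] tool [69.2  0.4] area 635 phase 58.5 st 0.30 psi 45.89 yellow (np.int64(728), np.float64(-4.920558608058609), np.float64(9.15911172161172), np.float64(118.24606972433652))
move tool [65.93 -0.2 ] ccw rot needed -0.13684563074109946
```

Request:
arm_command --pt "45 -0.2 0 0 0 0 -1" --pt "65.9 -0.2 20 0 0 0 -1" --pt "65.9 -0.2 60 0 0 0 -1" --pt "65.9 -0.2 80 0 0 0 -1" --pt "65.9 -0.2 84 0 0 0 -1" --pt "65.9 -0.2 84 0 0 0 -1" --pt "65.9 -0.2 84 0 0 0 -1" --pt "65.9 -0.2 84 0 0 0 -1"

```text
t: 31.3
position: [570.9, 198.1, 133.9]
ee_rot: [[-0.718, 0.696, 0.003], [0.696, 0.718, 0.002], [-0.001, 0.004, -1.0]]
ft_force: [0.2, 0.2, -2.6]
width: 50.3
finger_force: 63.8
```

Request:
arm_command --pt "0 0 3 0 0 0 -1" --pt "0 0 6 0 0 0 -1" --pt "0 0 9 0 0 0 -1" --pt "0 0 12 0 0 0 -1" --pt "0 0 12 0 0 0 -1"

```text
t: 31.8
position: [568.6, 197.7, 119.2]
ee_rot: [[-0.718, 0.696, -0.001], [0.696, 0.718, -0.001], [0.001, -0.001, -1.0]]
ft_force: [-0.0, 1.0, -3.9]
width: 50.0
finger_force: 63.8
```

Engaged again; slide it down (home at TCP ≈ 87.8).

Request:
arm_command --pt "0 0 5 0 0 0 -1" --pt "0 0 10 0 0 0 -1" --pt "0 0 15 0 0 0 -1" --pt "0 0 20 0 0 0 -1" --pt "0 0 24 0 0 0 -1" --pt "0 0 27 0 0 0 -1" --pt "0 0 29 0 0 0 -1" --pt "0 0 30 0 0 0 -1"

```text
t: 32.6
position: [569.2, 197.9, 89.8]
ee_rot: [[-0.718, 0.696, -0.0], [0.696, 0.718, -0.0], [0.0, -0.0, -1.0]]
ft_force: [-0.1, -0.2, -2.3]
width: 50.0
finger_force: 63.8
```

Request:
arm_command --pt "0 0 1.5 0 0 0 -1" --pt "0 0 3 0 0 0 -1" --pt "0 0 3 0 0 0 -1"

```text
t: 32.9
position: [569.3, 198.1, 88.0]
ee_rot: [[-0.718, 0.696, -0.0], [0.696, 0.718, 0.001], [0.001, 0.0, -1.0]]
ft_force: [-2.5, -0.1, 4.1]
width: 50.2
finger_force: 64.4
```

Request:
arm_command --pt "0 0 0 0 0 0 1" --pt "0 0 0 0 0 0 1" --pt "0 0 0 0 0 0 1" --pt "0 0 0 0 0 0 1" --pt "0 0 -45 0 0 0 1" --pt "0 0 -90 0 0 0 1" --pt "0 0 -125 0 0 0 1" --pt "0 0 -125 0 0 0 1"

```text
t: 33.7
position: [573.7, 198.8, 218.6]
ee_rot: [[-0.718, 0.696, 0.012], [0.696, 0.718, 0.006], [-0.004, 0.012, -1.0]]
ft_force: [1.1, 0.3, 0.9]
width: 85.6
finger_force: 0.0
```

```bash
python3 - <<'E'
from h import *
c=cap('wrist','w12.png')
for g in [(567.4,200.2),(556.5,-19.8)]:
    P,m,W=top_centroid(c,92,g,27); 
    if len(P)>20: print(len(P), np.median(P[:,2]),cv2.minEnclosingCircle(P[:,:2].astype(np.float32)))
E
```

```text
1786 92.16200935207736 ((567.9970703125, 200.06103515625), 26.409683227539062)
```

Request:
arm_command --pt "-28 -37 0 0 0 0 1" --pt "-56 -74 0 0 0 0 1" --pt "-84 -111 0 0 0 0 1" --pt "-112 -149 0 0 0 0 1" --pt "-140 -186 0 0 0 0 1" --pt "-168 -223 0 0 0 0 1" --pt "-196 -260 0 0 0 0 1" --pt "-224 -297 0 0 0 0 1"

```text
t: 34.55
position: [521.8, -172.5, 210.4]
ee_rot: [[-0.718, 0.696, -0.002], [0.696, 0.718, 0.001], [0.002, -0.001, -1.0]]
ft_force: [0.7, 0.1, -0.6]
width: 85.5
finger_force: 0.0
```

Request:
arm_command --pt "-28 -37 0 0 0 1.3 1" --pt "-56 -74 0 0 0 2.6 1" --pt "-84 -111 0 0 0 3.9 1" --pt "-112 -149 0 0 0 5.2 1" --pt "-128 -175 0 0 0 6.5 1" --pt "-131.6 -175.1 0 0 0 7.27 1" --pt "-131.6 -175.1 0 0 0 7.27 1" --pt "-131.6 -175.1 0 0 0 7.27 1"

```text
t: 35.35
position: [495.9, -387.2, 210.3]
ee_rot: [[-0.042, 0.999, -0.002], [0.999, 0.042, 0.002], [0.002, -0.002, -1.0]]
ft_force: [-0.2, 0.4, -0.0]
width: 85.0
finger_force: 0.0
```

Request:
arm_command --pt "0 0 0 0 0 0 1" --pt "0 0 0 0 0 0 1" --pt "0 0 0 0 0 0 1"

```text
t: 35.65
position: [496.5, -387.6, 211.9]
ee_rot: [[-0.042, 0.999, 0.0], [0.999, 0.042, 0.001], [0.001, 0.0, -1.0]]
ft_force: [-0.7, -0.5, 0.6]
width: 85.0
finger_force: 0.0
```

```bash
python3 - <<'E'
from h import *
c=cap('wrist','w13.png'); drawer(c); plan((495.9,-388.5,47),2.2)
E
```

```text
obj 1263 [320.49 185.2 ] 495.6403503417969 -389.81427001953125 26.481338500976562
COUPLING ctr [ 495.92 -388.94] tool [-1.3  -0.63] area 942 ztop 52.0 (tcp-159.9) groove 29.4 rel psi 27.0 st 0.23 psi 2.39
pos [ 496.38 -387.86  212.04] psi 2.36 shift [ -0.69  -0.57 165.04] rot [ 0.   -0.    0.03] q [-0.09  0.53  0.92  1.72 -0.46  1.13  1.01] t 35.7 F [0.02 1.62 0.46] w 85.28620670368413
```

Request:
arm_command --pt "0 -0.6 40 0 0 0 1" --pt "0 -0.6 80 0 0 0 1" --pt "0 -0.6 120 0 0 0 1" --pt "0 -0.6 150 0 0 0 1" --pt "0 -0.6 165 0 0 0 1" --pt "0 -0.6 165 0 0 0 1" --pt "0 -0.6 165 0 0 0 1"

```text
t: 36.4
position: [496.2, -389.5, 48.2]
ee_rot: [[-0.04, 0.999, 0.001], [0.999, 0.04, -0.001], [-0.001, 0.001, -1.0]]
ft_force: [-0.4, 0.3, 0.6]
width: 85.6
finger_force: 0.0
```

Request:
arm_command --pt "0 0 0 0 0 0 -1" --pt "0 0 0 0 0 0 -1" --pt "0 0 0 0 0 0 -1" --pt "0 0 0 0 0 0 -1" --pt "0 0 0 0 0 0 -1"

```text
t: 36.9
position: [496.7, -389.7, 49.2]
ee_rot: [[-0.04, 0.999, 0.003], [0.999, 0.04, -0.002], [-0.002, 0.003, -1.0]]
ft_force: [-0.6, 0.2, 6.1]
width: 50.0
finger_force: 63.1
```

Request:
arm_command --pt "0 0 -20 0 0 0 -1" --pt "0 0 -60 0 0 0 -1" --pt "0 0 -100 0 0 0 -1" --pt "0 0 -140 0 0 0 -1" --pt "0 0 -170 0 0 0 -1" --pt "0 0 -170 0 0 0 -1" --pt "0 0 -170 0 0 0 -1"

```text
t: 37.6
position: [495.3, -388.4, 217.6]
ee_rot: [[-0.04, 0.999, 0.001], [0.999, 0.04, 0.0], [0.0, 0.001, -1.0]]
ft_force: [-0.8, 1.1, -3.5]
width: 50.0
finger_force: 63.2
```

```bash
python3 - <<'E'
from h import *
c=cap('wrist','w14.png'); hand2(c)
psi=11.4; a=np.radians(psi); t=np.array([573.9,309.6])-67*np.array([-np.sin(a),np.cos(a)]); print(t); plan((t[0],t[1],215),psi)
E
```

```text
COUPLING ctr [ 495.11 -387.43] tool [ 0.95 -0.12] area 879 ztop 221.1 (tcp+3.4) groove 29.0 rel psi 26.8 st 0.26 psi 2.27
[587.14 243.92]
pos [ 494.69 -387.51  215.99] psi 2.28 shift [627.24 117.55   2.1 ] rot [-0.01 -0.02 -1.52] q [-0.1   0.52  0.93  1.72 -0.46  1.14  1.  ] t 37.65 F [ 0.4  -0.11 -2.19] w 49.74206586707158
```

Request:
arm_command --pt "46 8 0 0 0 0 -1" --pt "92 17 0 0 0 0 -1" --pt "138 26 0 0 0 0 -1" --pt "184 34 0 0 0 0 -1" --pt "230 43 0 0 0 0 -1" --pt "276 52 0 0 0 0 -1" --pt "322 60 0 0 0 0 -1" --pt "368 69 0 0 0 0 -1"

```text
t: 38.45
position: [547.7, -15.9, 214.8]
ee_rot: [[-0.04, 0.999, -0.005], [0.999, 0.04, -0.0], [-0.0, -0.005, -1.0]]
ft_force: [1.3, -0.5, -2.5]
width: 50.1
finger_force: 63.2
```

Request:
arm_command --pt "46 8 0 0 0 0 -1" --pt "92 17 0 0 0 0 -1" --pt "138 26 0 0 0 0 -1" --pt "184 34 0 0 0 -0.5 -1" --pt "225 43 0 0 0 -1 -1" --pt "250 48 0 0 0 -1.53 -1" --pt "259.2 48.5 0 0 0 -1.53 -1" --pt "259.2 48.5 0 0 0 -1.53 -1"

```text
t: 39.25
position: [586.2, 243.9, 214.7]
ee_rot: [[-0.201, 0.98, -0.004], [0.98, 0.201, -0.002], [-0.001, -0.004, -1.0]]
ft_force: [-0.1, -0.7, -1.7]
width: 50.0
finger_force: 63.2
```

Request:
arm_command --pt "0 0 0 0 0 0 -1" --pt "0 0 0 0 0 0 -1" --pt "0 0 0 0 0 0 -1" --pt "0 0 0 0 0 0 -1" --pt "0 0 0 0 0 0 -1" --pt "0 0 0 0 0 0 -1"

```text
t: 39.85
position: [587.9, 242.6, 217.1]
ee_rot: [[-0.198, 0.98, 0.0], [0.98, 0.198, 0.0], [0.0, 0.0, -1.0]]
ft_force: [0.6, 1.1, -2.0]
width: 49.8
finger_force: 63.2
```

```bash
python3 - <<'E'
from h import *
c=cap('wrist','w15.png'); plan((573.9,309.6,215),11.5)
(a,g)=hand2(c); (b,p)=stub(c,(573.9,309.6)); print('move tool',tool(c,b)-tool(c,a),'ccw rot needed',((p-g+30)%60)-30)
E
```

```text
pos [587.87 242.76 217.05] psi 11.46 shift [68.29 -0.42  2.07] rot [ 0.   -0.   -0.01] q [-1.07  0.49  0.82  1.69 -0.39  1.13  0.06] t 39.9 F [-0.28  0.74 -2.44] w 50.39455867075385
COUPLING ctr [587.74 243.44] tool [0.86 0.  ] area 880 ztop 220.6 (tcp+3.5) groove 38.2 rel psi 26.8 st 0.26 psi 11.44
STUB ctr [573.9  310.18] tool [69.03 -0.33] area 640 phase 38.6 st 0.30 psi 11.44 yellow (np.int64(738), np.float64(10.016260162601625), np.float64(-4.086720867208672), np.float64(-22.195884801857396))
move tool [68.16 -0.33] ccw rot needed 0.34720013362952784
```

Request:
arm_command --pt "45 -0.2 0 0 0 -0.05 -1" --pt "68.1 -0.4 20 0 0 -0.05 -1" --pt "68.1 -0.4 60 0 0 -0.05 -1" --pt "68.1 -0.4 80 0 0 -0.05 -1" --pt "68.1 -0.4 84 0 0 -0.05 -1" --pt "68.1 -0.4 84 0 0 -0.05 -1" --pt "68.1 -0.4 84 0 0 -0.05 -1" --pt "68.1 -0.4 84 0 0 -0.05 -1"

```text
t: 40.7
position: [575.6, 309.6, 135.1]
ee_rot: [[-0.203, 0.979, 0.003], [0.979, 0.203, 0.002], [0.001, 0.004, -1.0]]
ft_force: [0.5, -0.3, -1.4]
width: 49.9
finger_force: 63.2
```

Request:
arm_command --pt "0 0 3 0 0 0 -1" --pt "0 0 6 0 0 0 -1" --pt "0 0 9 0 0 0 -1" --pt "0 0 12 0 0 0 -1" --pt "0 0 12 0 0 0 -1"

```text
t: 41.2
position: [573.5, 309.4, 120.2]
ee_rot: [[-0.204, 0.979, -0.001], [0.979, 0.204, -0.0], [-0.0, -0.001, -1.0]]
ft_force: [-0.6, 0.8, -2.3]
width: 50.7
finger_force: 63.2
```

Request:
arm_command --pt "0 0 5 0 0 0 -1" --pt "0 0 10 0 0 0 -1" --pt "0 0 15 0 0 0 -1" --pt "0 0 20 0 0 0 -1" --pt "0 0 24 0 0 0 -1" --pt "0 0 27 0 0 0 -1" --pt "0 0 29 0 0 0 -1" --pt "0 0 30 0 0 0 -1"

```text
t: 42.0
position: [573.9, 309.4, 90.7]
ee_rot: [[-0.204, 0.979, -0.0], [0.979, 0.204, -0.0], [-0.0, -0.0, -1.0]]
ft_force: [-0.1, 0.5, -2.5]
width: 49.9
finger_force: 63.2
```

Request:
arm_command --pt "0 0 1.5 0 0 0 -1" --pt "0 0 3 0 0 0 -1" --pt "0 0 3 0 0 0 -1"

```text
t: 42.3
position: [574.1, 309.4, 89.2]
ee_rot: [[-0.204, 0.979, -0.0], [0.979, 0.204, 0.001], [0.001, -0.0, -1.0]]
ft_force: [-2.5, -0.9, 4.6]
width: 50.2
finger_force: 63.7
```

Request:
arm_command --pt "0 0 0 0 0 0 1" --pt "0 0 0 0 0 0 1" --pt "0 0 0 0 0 0 1" --pt "0 0 0 0 0 0 1" --pt "0 0 -45 0 0 0 1" --pt "0 0 -90 0 0 0 1" --pt "0 0 -125 0 0 0 1" --pt "0 0 -125 0 0 0 1"

```text
t: 43.1
position: [578.3, 310.4, 219.8]
ee_rot: [[-0.203, 0.979, 0.011], [0.979, 0.203, 0.006], [0.004, 0.012, -1.0]]
ft_force: [0.9, -0.2, 0.1]
width: 85.4
finger_force: 0.0
```

```bash
python3 - <<'E'
from h import *
c=cap('wrist','w16.png')
for g in [(574,309.8),(567.4,200.2),(556.5,-19.8)]:
    P,m,W=top_centroid(c,92,g,27); 
    if len(P)>20: print(len(P), np.median(P[:,2]),cv2.minEnclosingCircle(P[:,:2].astype(np.float32)))
E
```

```text
1748 92.17274484359389 ((574.4547729492188, 309.3798828125), 26.42774200439453)
1132 92.23488191872003 ((567.7804565429688, 200.59474182128906), 26.414093017578125)
```

Request:
arm_command --pt "-40 -25 0 0 0 0 1" --pt "-80 -50 0 0 0 0 1" --pt "-120 -76 0 0 0 0 1" --pt "-160 -101 0 0 0 0 1" --pt "-200 -127 0 0 0 0 1" --pt "-240 -152 0 0 0 0 1" --pt "-280 -178 0 0 0 0 1" --pt "-320 -203 0 0 0 0 1"

```text
t: 43.95
position: [438.3, -46.7, 211.6]
ee_rot: [[-0.205, 0.979, -0.003], [0.979, 0.205, -0.0], [0.0, -0.003, -1.0]]
ft_force: [0.3, -0.6, 1.1]
width: 85.6
finger_force: 0.0
```

Request:
arm_command --pt "-40 -25 0 0 0 0 1" --pt "-80 -50 0 0 0 0 1" --pt "-120 -76 0 0 0 0.5 0" --pt "-160 -101 0 0 0 1.0 -0.3" --pt "-200 -127 0 0 0 1.57 -0.3" --pt "-235 -150 0 0 0 1.57 -0.3" --pt "-250 -159 0 0 0 1.57 -0.3" --pt "-250 -159 0 0 0 1.57 -0.3"

```text
t: 44.75
position: [335.1, -323.2, 212.4]
ee_rot: [[-0.039, 0.999, 0.002], [0.999, 0.039, 0.003], [0.002, 0.002, -1.0]]
ft_force: [-0.2, 0.7, 0.5]
width: 29.9
finger_force: 0.0
```

Request:
arm_command --pt "0 0 0 0 0 0 -0.3" --pt "0 0 0 0 0 0 -0.3" --pt "0 0 0 0 0 0 -0.3"

```text
t: 45.05
position: [335.5, -321.6, 212.6]
ee_rot: [[-0.042, 0.999, -0.002], [0.999, 0.042, -0.001], [-0.0, -0.002, -1.0]]
ft_force: [-1.0, 0.5, 0.2]
width: 29.7
finger_force: 0.0
```

```bash
python3 - <<'E'
from h import *
c=cap('wrist','w17.png'); plan((336.4,-323.1,51),2.1)
P,m,W=top_centroid(c,48,(336,-323),70); m2=(abs(W[...,2]-47)<5)&(abs(W[...,0]-336)<25)&(abs(W[...,1]+323)<70)
P=W[m2]; print(len(P),P.mean(0),P.min(0),P.max(0)); print(cv2.fitLine(P[:,:2].astype(np.float32),cv2.DIST_HUBER,0,.01,.01).ravel())
E
```

```text
pos [ 335.5  -321.75  212.74] psi 2.39 shift [ -1.26   1.11 161.74] rot [-0.02  0.01  0.05] q [-1.   -0.3   1.57  2.11  0.35  1.06  0.44] t 45.1 F [ 0.57 -0.13 -0.65] w 29.98841718766863
1715 [ 340.32 -314.51   48.51] [ 331.51 -382.51   43.37] [ 360.93 -254.92   51.75]
[   0.03   -1.    339.04 -315.49]
```

View pics/w17.png

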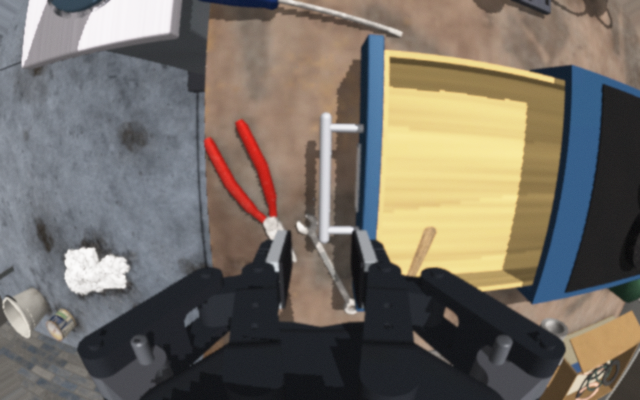

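The drawer is empty and the bar is at about (325,120)–(322,240), midway between the fingers. Joint 3 is near its limit, so I'll descend in steps and watch it.

Request:
arm_command --pt "0 2 20 0 0 0 -0.3" --pt "0 2 40 0 0 0 -0.3" --pt "0 2 60 0 0 0 -0.3" --pt "0 2 60 0 0 0 -0.3"

```text
t: 45.5
position: [322.3, -307.8, 166.9]
ee_rot: [[-0.042, 0.999, 0.006], [0.999, 0.042, -0.009], [-0.009, 0.006, -1.0]]
ft_force: [-0.3, -0.7, 0.2]
width: 29.9
finger_force: 0.0
```

```bash
python3 -c "
from h import *
plan((337,-323,51),2.1)"
```

```text
pos [ 322.31 -307.78  166.85] psi 2.40 shift [-14.8   13.35 116.07] rot [0.06 0.08 0.05] q [-1.03 -0.41  1.57  2.2   0.5   1.    0.3 ] t 45.5 F [-0.34 -0.73  0.21] w 29.902528749192047
```

Request:
arm_command --pt "0 0 -40 0 0 0 -0.3" --pt "-5 30 -50 0 0 0 -0.3" --pt "-10 70 -50 0 0 0 -0.3" --pt "-20 110 -50 0 0 0 -0.3" --pt "-30 150 -50 0 0 0 -0.3" --pt "-30 177 -50 0 0 0 -0.3" --pt "-30 177 -50 0 0 0 -0.3" --pt "-30 177 -50 0 0 0 -0.3"

```text
t: 46.3
position: [436.4, -289.6, 262.2]
ee_rot: [[-0.041, 0.998, 0.04], [0.999, 0.042, -0.031], [-0.032, 0.039, -0.999]]
ft_force: [-0.5, 0.6, -0.7]
width: 29.7
finger_force: 0.0
```

```bash
python3 -c "
from h import *
plan((500,-330,213),2.1)"
```

```text
pos [ 436.38 -289.59  262.22] psi 2.44 shift [-41.4   59.89  52.95] rot [0.37 0.31 0.05] q [-1.26 -0.41  1.57  1.96  0.47  1.17  0.18] t 46.3 F [-0.52  0.55 -0.74] w 29.699199488538305
```

Request:
arm_command --pt "0 50 0 0 0 0 0" --pt "20 90 0 0 0 0 0" --pt "60 125 0 0 0 0 0" --pt "100 135 10 0 0 0 0" --pt "140 135 20 0 0 0 0" --pt "180 135 20 0 0 0 0" --pt "220 135 20 0 0 0 0" --pt "255 135 20 0 0 0 0"

```text
t: 47.1
position: [524.4, -39.9, 259.2]
ee_rot: [[-0.039, 0.997, 0.061], [0.999, 0.041, -0.032], [-0.034, 0.059, -0.998]]
ft_force: [-0.4, -0.7, -0.1]
width: 42.5
finger_force: 0.0
```

```bash
python3 -c "
from h import *
plan((560,-30,230),2.1)"
```

```text
pos [524.37 -39.91 259.16] psi 2.37 shift [ 9.49 34.22 30.94] rot [0.57 0.32 0.03] q [-1.78 -0.41  1.57  1.97  0.5   1.16 -0.36] t 47.1 F [-0.39 -0.71 -0.12] w 42.494662071505736
```

Request:
arm_command --pt "40 30 0 0 0 -1.2 0" --pt "80 40 0 0 0 -2.4 0" --pt "120 48 0 0 0 -3.6 0" --pt "160 48 0 0 0 -4.8 0" --pt "200 48 0 0 0 -6 0" --pt "240 48 0 0 0 -7.2 0" --pt "280 48 0 0 0 -8.4 0" --pt "288 48 0 0 0 -9.6 0"

```text
t: 47.9
position: [500.8, 210.8, 285.6]
ee_rot: [[-0.866, 0.492, 0.091], [0.492, 0.87, -0.017], [-0.088, 0.03, -0.996]]
ft_force: [0.8, 0.3, 0.4]
width: 42.4
finger_force: 0.0
```

```bash
python3 -c "
from h import *
plan((560,-30,230),2.1)"
```

```text
pos [500.82 210.78 285.61] psi 60.52 shift [-164.93 -182.09   64.89] rot [0.69 0.62 9.72] q [-2.28 -0.41  1.57  1.91  0.52  1.21  0.17] t 47.9 F [0.76 0.34 0.38] w 42.36474123949808
```

Request:
arm_command --pt "0 0 -50 0 0 0 0" --pt "-20 6 -90 0 0 0 0" --pt "-60 18 -115 0 0 0 0" --pt "-105 30 -115 0 0 0 0" --pt "-150 43 -115 0 0 0 0" --pt "-195 56 -115 0 0 0 0" --pt "-246 71 -115 0 0 0 0" --pt "-246 71 -115 0 0 0 0"

```text
t: 48.7
position: [593.3, 128.7, 439.9]
ee_rot: [[-0.858, 0.497, 0.129], [0.5, 0.866, -0.008], [-0.116, 0.057, -0.992]]
ft_force: [-0.0, -0.1, -0.6]
width: 42.6
finger_force: 0.0
```

```bash
python3 -c "
from h import *
plan((560,-30,230),2.1)"
```

```text
pos [593.35 128.73 439.88] psi 60.13 shift [ -26.51 -166.02  205.15] rot [1.06 0.74 9.63] q [-2.19 -0.41  1.57  1.57  0.49  1.47  0.42] t 48.7 F [-0.01 -0.12 -0.64] w 42.58914133181881
```

Request:
arm_command --pt "-40 15 0 0 0 0 0" --pt "-80 30 20 0 0 0 0" --pt "-90 37 60 0 0 0 0" --pt "-90 37 100 0 0 0 0" --pt "-90 37 140 0 0 0 0" --pt "-90 37 160 0 0 0 0" --pt "-90 37 160 0 0 0 0" --pt "-90 37 160 0 0 0 0"

```text
t: 49.5
position: [587.5, 95.1, 349.1]
ee_rot: [[-0.855, 0.492, 0.165], [0.499, 0.867, -0.001], [-0.143, 0.082, -0.986]]
ft_force: [-1.2, 0.1, 0.4]
width: 42.9
finger_force: 0.0
```

```bash
python3 -c "
from h import *
plan((560,-30,230),2.1)"
```

```text
pos [587.48  95.12 349.09] psi 60.41 shift [ -21.85 -131.67  113.03] rot [1.41 0.86 9.64] q [-2.07 -0.41  1.57  1.77  0.51  1.25  0.44] t 49.5 F [-1.2   0.11  0.41] w 42.87475369381985
```

Joints 2 and 3 are pinned at their limits, and the remaining joints let the tool tilt. I'll fit a quick kinematic model from the logged poses to find a Cartesian way out.

```bash
cat > kin.py <<'E'
import numpy as np, itertools
from scipy.optimize import least_squares
from scipy.spatial.transform import Rotation as Ro
D=[([-1.319,.383,.044,1.598,-.018,1.161,-.05],(222.6,610.3,249.9),69.96),([-.71,.42,.2,1.64,-.09,1.1,1.02],(573.56,305.33,215.73),86.18),([-.68,.56,.16,1.71,-.11,.88,1.13],(574.54,309.14,88.3),92.15),([-.84,.59,.37,1.72,-.26,.89,.3],(574.38,308.8,88.29),37.96),([-.7,.5,.37,1.85,-.24,.83,.7],(567.63,199.55,88.36),52.55),([-.95,.38,.67,1.77,-.27,1.07,-.21],(570.5,201.5,217.5),-1.43),([-.75,.31,.62,1.85,-.2,1.05,.25],(562.7,90.2,213.5),17.71),([-.68,.53,.79,1.97,-.51,.84,-.15],(556.67,-19.98,89.25),-31.03),([-.82,.35,.94,1.89,-.32,1.06,-.29],(556.25,-18.97,214.5),-30.8),([-.17,.41,.83,1.8,-.34,1.08,.83],(498.58,-320.84,214.38),2.33),([-.05,.66,.67,1.83,-.54,.83,.94],(529.86,-317.44,51.28),2.13),([-.37,.29,.89,1.94,-.26,1.04,.67],(479.33,-243.17,213.78),2.18),([-.5,.38,.69,1.79,-.27,1.07,.84],(591.87,-77.24,215.11),31.66),([-.77,.43,.6,1.69,-.27,1.1,.71],(616.69,152.22,216.08),45.89),([-.09,.53,.92,1.72,-.46,1.13,1.01],(496.38,-387.86,212.04),2.36),([-1.07,.49,.82,1.69,-.39,1.13,.06],(587.87,242.76,217.05),11.46),([-1.,-.3,1.57,2.11,.35,1.06,.44],(335.5,-321.75,212.74),2.39)]
def Rd(psi):
    a=np.radians(psi); y=np.array([np.cos(a),np.sin(a),0]); z=np.array([0,0,-1.]); return np.column_stack([np.cross(y,z),y,z])
data=[(np.array(q),np.array(p,float),Rd(s)) for q,p,s in D]
Z=np.array([0,0,1.]);Y=np.array([0,1.,0])
def fk(q,x,sg):
    # chain of translations: base->j1.. ; x: 3 per link (8 links) reduced
    R=np.eye(3); p=np.zeros(3); ax=[Z*sg[0],Y*sg[1],Z*sg[2],Y*sg[3],Z*sg[4],Y*sg[5],Z*sg[6]]
    off=[np.array([0,0,x[0]]),np.array([x[1],0,0]),np.array([0,x[2],x[3]]),np.array([x[4],0,0]),np.array([0,x[5],x[6]]),np.array([x[7],0,0]),np.array([x[8],x[9],x[10]])]
    for i in range(7):
        R=R@Ro.from_rotvec(ax[i]*q[i]).as_matrix(); p=p+R@off[i]
    return p, R@Ro.from_rotvec([0,0,x[11]]).as_matrix()
def res(x,sg,dd): 
    o=[]
    for q,p,R in dd:
        a,B=fk(q,x,sg); o+=list((a-p)/5)+list(((B-R)*80).ravel()/2)
    return np.array(o)
if __name__=='__main__':
    from bench import readout
    s=readout.state(); data.append((np.array(s['joint_positions']),np.array(s['position']),np.array(s['ee_rot'])))
    best=None
    for s1,s3,s5,s7 in itertools.product([-1],[1,-1],[1,-1],[1,-1]):
        sg=[s1,1,s3,1,s5,1,s7]
        for a0 in (0,np.pi/2,-np.pi/2,np.pi):
            r=least_squares(res,[330,0,0,400,0,0,400,0,0,0,230,a0],args=(sg,data),loss='soft_l1',max_nfev=60)
            if best is None or r.cost<best[0]: best=(r.cost,sg,r.x); 
    print(best[0],best[1],np.round(best[2],2)); np.save('kin.npy',np.r_[best[1],best[2]])
    for q,p,R in data: a,B=fk(q,best[2],best[1]); print(np.round(a-p,1),round(np.degrees(np.linalg.norm(Ro.from_matrix(B.T@R).as_rotvec())),1))
E
time python3 kin.py
```

```text
11.585087501370367 [-1, 1, -1, 1, -1, 1, -1] [380.16  11.23 -33.18 442.81 -31.07  -2.84 506.06  -5.34   2.23  -0.83
 364.65   1.57]
[-2.5  7.8 -0.5] 0.0
[ 0.2  4.5 -4.1] 0.5
[3.  4.3 0.7] 0.3
[-4.7 -0.4 -3.4] 0.6
[ 5.6  0.7 -1.3] 0.6
[0.2 5.1 2. ] 0.8
[ 3.5 -0.9 -1.1] 0.6
[ 1.7 -1.7 -0.6] 0.5
[-1.  -2.6  1.7] 0.2
[1.2 2.7 0.4] 0.4
[-0.8 -0.6  2.2] 1.0
[-2.7 -1.1 -4. ] 0.5
[ 0.3  0.4 -2. ] 0.2
[-1.1 -0.8  4.3] 0.3
[-11.1   2.5   0.1] 0.3
[-4.4 -6.5  6.9] 0.2
[-0.7  2.4 -3.3] 0.4
[-0.7 -4.3  3.9] 0.0
real	0m47.337s
user	0m47.656s
sys	0m0.165s
```

The model fits to a few mm. I'll check a clipped pseudo-inverse controller against the logged moves, then search waypoints that unwind the elbow.

```bash
cat > sim.py <<'E'
import numpy as np
from kin import fk, Rd
from scipy.spatial.transform import Rotation as Ro
K=np.load('kin.npy'); SG,X=K[:7],K[7:]
LO=np.array([-2.61,-.41,-1.48,0,-1.57,.05,-2.85]);HI=np.array([2.61,2.15,1.57,2.5,4.71,1.97,2.85])
Z=np.array([0,0,1.]);Y=np.array([0,1.,0]); AX=[Z*SG[0],Y*SG[1],Z*SG[2],Y*SG[3],Z*SG[4],Y*SG[5],Z*SG[6]]
def jac(q):
    R=np.eye(3);p=np.zeros(3);x=X
    off=[np.array([0,0,x[0]]),np.array([x[1],0,0]),np.array([0,x[2],x[3]]),np.array([x[4],0,0]),np.array([0,x[5],x[6]]),np.array([x[7],0,0]),np.array([x[8],x[9],x[10]])]
    a=[];o=[]
    for i in range(7):
        a.append(R@AX[i]);o.append(p); R=R@Ro.from_rotvec(AX[i]*q[i]).as_matrix(); p=p+R@off[i]
    R=R@Ro.from_rotvec([0,0,x[11]]).as_matrix()
    J=np.array([np.r_[np.cross(a[i],p-o[i])/300,a[i]] for i in range(7)]).T
    return p,R,J
def go(q,pt,Rt,rows,sub=3,lam=.02,redist=False):
    q=q.copy()
    for _ in range(rows*sub):
        p,R,J=jac(q); dp=pt-p; dr=Ro.from_matrix(Rt@R.T).as_rotvec()
        n=np.linalg.norm(dp); dp=dp*min(1,50/sub/(n+1e-9)); m=np.linalg.norm(dr); dr=dr*min(1,np.radians(8.59)/sub/(m+1e-9))
        e=np.r_[dp/300,dr]; dq=J.T@np.linalg.solve(J@J.T+lam**2*np.eye(6),e)
        dq*=min(1,(.7*2.9*.1/sub)/abs(dq).max()); qn=np.clip(q+dq,LO,HI)
        if redist:
            f=(q+dq<=HI+1e-9)&(q+dq>=LO-1e-9)
            if not f.all():
                Jf=J[:,f]; d2=Jf.T@np.linalg.solve(Jf@Jf.T+lam**2*np.eye(6),e); qn=q.copy(); qn[f]+=d2; qn=np.clip(qn,LO,HI)
        q=qn
    return q
E
python3 - <<'E'
from sim import *
np.set_printoptions(precision=2,suppress=True)
for rd in (False,True):
    q=np.array([-1.,-.3,1.57,2.11,.35,1.06,.44]); print('redist',rd)
    for sh,yaw in [((0,2,60),0),((-30,177,-50),0),((255,135,20),0),((288,48,0),-9.6),((-246,71,-115),0),((-90,37,160),0)]:
        p,R,J=jac(q); q=go(q,p+R@np.array(sh,float),R@Ro.from_rotvec([0,0,np.radians(6*yaw)]).as_matrix(),4 if sh[2]==60 else 8,redist=rd)
        p,R,J=jac(q); print(q,p,R[:,2])
# good path validation: stub1 -> drawer
q=np.array([-1.07,.49,.82,1.69,-.39,1.13,.06]); 
for w,s in [((574,309,90),11.5),((578,310,219),11.5),((438,-47,212),11.5),((335,-322,212),2.3)]:
    q=go(q,np.array(w,float),Rd(s),14); print('path',w,q)
from bench import readout; q=np.array(readout.state()['joint_positions']); p,R,J=jac(q); Pi=np.linalg.pinv(J); print(q,'\n',Pi[[1,2]])
E
```

```text
redist False
[-1.31 -0.38  1.57  2.11  0.45  1.05  0.16] [ 420.04 -220.27  201.46] [ 0.02 -0.01 -1.  ]
[-2.08 -0.41  1.57  1.64  0.52  1.43 -0.28] [588.14  52.52 414.77] [ 0.13 -0.06 -0.99]
[-2.61 -0.41  1.57  1.12  0.76  1.88 -0.59] [583.68 184.65 658.49] [ 0.28 -0.13 -0.95]
[-2.61 -0.41  1.57  1.02  1.    1.97 -0.09] [615.09  92.31 723.04] [ 0.36 -0.3  -0.88]
[-2.61 -0.41  1.56  0.07  1.73  1.97  0.56] [ 530.5  -381.69  987.37] [ 0.51 -0.49 -0.71]
[-2.5  -0.41  1.54  0.09  1.66  1.92  0.58] [ 519.89 -417.37  998.14] [ 0.53 -0.51 -0.68]
redist True
[-1.02 -0.41  1.57  2.21  0.53  0.95  0.29] [ 328.53 -311.77  158.19] [ 0.03 -0.03 -1.  ]
[-1.25 -0.41  1.57  2.    0.52  1.07  0.15] [ 449.2  -296.12  247.45] [ 0.1  -0.08 -0.99]
[-1.8  -0.41  1.57  2.03  0.6   1.04 -0.44] [541.53 -36.52 237.82] [ 0.15 -0.07 -0.99]
[-2.3  -0.41  1.57  2.03  0.72  0.98 -0.  ] [534.44 229.34 247.57] [ 0.28  0.02 -0.96]
[-2.19 -0.41  1.57  1.64  0.61  1.2   0.36] [659.86 147.92 435.9 ] [ 0.35  0.04 -0.93]
[-2.07 -0.41  1.57  1.8   0.65  0.99  0.37] [667.6  115.27 366.92] [ 0.4   0.05 -0.91]
path (574, 309, 90) [-1.07  0.68  0.69  1.71 -0.52  0.94  0.03]
path (578, 310, 219) [-1.12  0.55  0.79  1.62 -0.42  1.15 -0.04]
path (438, -47, 212) [-1.11 -0.07  1.13  2.17  0.08  1.01  0.18]
path (335, -322, 212) [-0.99 -0.32  1.56  2.1   0.36  1.07  0.43]
[-2.07 -0.41  1.57  1.77  0.51  1.25  0.44] 
 [[-0.54  0.03  0.16 -0.36 -0.71 -0.27]
 [ 1.23  0.33 -0.35 -0.69  1.31 -0.31]]
```

The redistributing clip model reproduces the stuck behaviour, and it even predicts joint 3 reaching 1.57. Now I'll search waypoints with it.

```bash
cat > srch.py <<'E'
from sim import *
import time
from multiprocessing import Pool
from bench import readout
q0=np.array(readout.state()['joint_positions'])
def run(seed):
    rng=np.random.default_rng(seed); out=[]
    t0=time.time()
    while time.time()-t0<150:
        n=rng.integers(1,4); W=[]
        for _ in range(n):
            while True:
                p=np.array([rng.uniform(150,650),rng.uniform(-350,600),rng.uniform(240,500)])
                if 430<np.hypot(p[0],p[1])<800: break
            W.append((p,rng.uniform(-120,150),rng.uniform(-25,25,2)))
        W.append((np.array([490,-320,230.]),2.,np.zeros(2)))
        q=q0; path=[]
        for p,s,tl in W:
            Rt=Rd(s)@Ro.from_rotvec(np.radians([tl[0],tl[1],0])).as_matrix()
            q=go(q,p,Rt,14,sub=1,redist=True); path.append(q)
        p,R,J=jac(q); err=np.linalg.norm(p-W[-1][0])+200*np.linalg.norm(R[:,2]-[0,0,-1])
        out.append((err+100*max(0,abs(q[2])-.9)+100*max(0,.1-q[1])+8*n, [(np.round(a),round(s),np.round(t)) for a,s,t in W], np.round(path,2)))
    out.sort(key=lambda o:o[0]); return out[:2],len(out)
if __name__=='__main__':
    np.set_printoptions(precision=2,suppress=True)
    import os
    with Pool(min(8,os.cpu_count())) as P: r=P.map(run,range(min(8,os.cpu_count())))
    a=sorted(sum([x[0] for x in r],[]),key=lambda o:o[0])[:3]; print(sum(x[1] for x in r))
    for c,w,q in a: print(c,*w,'\n',q)
E
OMP_NUM_THREADS=1 python3 srch.py
```

```text
13987
8.000000000000096 (array([ 380., -265.,  394.]), -119, array([-16., -16.])) (array([ 490., -320.,  230.]), 2, array([0., 0.])) 
 [[-0.49 -0.14  0.68  1.91  0.46  1.48 -0.86]
 [-0.02  0.31  0.63  1.81 -0.21  1.09  0.73]]
8.000000000000103 (array([ 310., -322.,  422.]), -91, array([-23.,   8.])) (array([ 490., -320.,  230.]), 2, array([0., 0.])) 
 [[ 0.4  -0.4   0.17  2.09  0.21  1.19 -0.35]
 [ 0.32  0.26  0.22  1.81 -0.06  1.08  0.6 ]]
8.000000000000103 (array([504., -26., 340.]), -65, array([-13., -23.])) (array([ 490., -320.,  230.]), 2, array([0., 0.])) 
 [[-1.13  0.42  1.11  1.71  0.02  1.46 -0.94]
 [-0.18  0.38  0.85  1.8  -0.32  1.1   0.81]]
```

```bash
cat >> h.py <<'E'
def plan2(p,psi,tl=(0,0)):
    from scipy.spatial.transform import Rotation as Ro
    from kin import Rd
    s=readout.state(); R=np.array(s['ee_rot']); Rt=Rd(psi)@Ro.from_rotvec(np.radians([tl[0],tl[1],0])).as_matrix()
    print('pos',np.array(s['position']),'shift',R.T@(np.array(p,float)-s['position']),'rot',np.degrees(Ro.from_matrix(R.T@Rt).as_rotvec())/6,'q',np.round(s['joint_positions'],2),'t',s['t'])
E
python3 -c "
from h import *
plan2((504,-26,340),-65,(-13,-23))"
```

```text
pos [587.48  95.12 349.09] shift [  12.24 -146.8    -4.7 ] rot [ 4.82 -4.57 19.87] q [-2.07 -0.41  1.57  1.77  0.51  1.25  0.44] t 49.5
```

Request:
arm_command --pt "12 -147 -5 4.8 -4.6 19.9 0" --pt "12 -147 -5 4.8 -4.6 19.9 0" --pt "12 -147 -5 4.8 -4.6 19.9 0" --pt "12 -147 -5 4.8 -4.6 19.9 0" --pt "12 -147 -5 4.8 -4.6 19.9 0" --pt "12 -147 -5 4.8 -4.6 19.9 0" --pt "12 -147 -5 4.8 -4.6 19.9 0" --pt "12 -147 -5 4.8 -4.6 19.9 0"

```text
t: 50.3
position: [505.3, -24.9, 341.8]
ee_rot: [[0.061, 0.996, 0.066], [0.948, -0.037, -0.317], [-0.313, 0.082, -0.946]]
ft_force: [0.8, -0.2, 0.4]
width: 43.2
finger_force: 0.0
```

```bash
python3 -c "
from h import *
plan2((504,-26,340),-65,(-13,-23))"
```

```text
pos [505.28 -24.94 341.84] shift [-0.51 -1.39  2.  ] rot [ 2.41 -2.28  9.72] q [-1.32 -0.05  1.09  1.92  0.39  1.28 -0.4 ] t 50.3
```

It's unpinned: joint 3 is at 1.09. I'll finish the turn.

Request:
arm_command --pt "0 -1 2 2.4 -2.3 9.7 0" --pt "0 -1 2 2.4 -2.3 9.7 0" --pt "0 -1 2 2.4 -2.3 9.7 0" --pt "0 -1 2 2.4 -2.3 9.7 0" --pt "0 -1 2 2.4 -2.3 9.7 0" --pt "0 -1 2 2.4 -2.3 9.7 0" --pt "0 -1 2 2.4 -2.3 9.7 0" --pt "0 -1 2 2.4 -2.3 9.7 0"

```text
t: 51.1
position: [505.2, -25.5, 339.2]
ee_rot: [[0.85, 0.459, -0.258], [0.353, -0.86, -0.368], [-0.391, 0.222, -0.893]]
ft_force: [0.2, -0.0, -0.6]
width: 42.8
finger_force: 0.0
```

```bash
python3 -c "
from h import *
plan2((490,-320,230),2)
from sim import *
q=np.array(readout.state()['joint_positions'])
for w,s in [((490,-320,230),2),((420,-320,140),2),((337,-322,125),2),((337,-322,51),2),((530,-316,51),2)]:
    q=go(q,np.array(w,float),Rd(s),14,redist=True); print(w,q)
"
```

```text
pos [505.22 -25.5  339.21] shift [-74.24 222.07 209.91] rot [ -0.31   4.7  -10.89] q [-1.14  0.43  1.2   1.72  0.    1.51 -1.05] t 51.1
(490, -320, 230) [-0.14  0.36  0.79  1.8  -0.28  1.1   0.79]
(420, -320, 140) [-0.1   0.35  0.78  2.02 -0.32  0.89  0.89]
(337, -322, 125) [-0.1   0.24  0.85  2.18 -0.24  0.82  0.94]
(337, -322, 51) [ 0.02  0.39  0.73  2.21 -0.42  0.67  1.08]
(530, -316, 51) [-0.01  0.65  0.62  1.82 -0.5   0.83  0.89]
```

Request:
arm_command --pt "-74 222 210 -0.3 4.7 -10.9 0" --pt "-74 222 210 -0.3 4.7 -10.9 0" --pt "-74 222 210 -0.3 4.7 -10.9 0" --pt "-74 222 210 -0.3 4.7 -10.9 0" --pt "-74 222 210 -0.3 4.7 -10.9 0" --pt "-74 222 210 -0.3 4.7 -10.9 0" --pt "-74 222 210 -0.3 4.7 -10.9 0" --pt "-74 222 210 -0.3 4.7 -10.9 0"

```text
t: 51.9
position: [487.0, -323.2, 228.4]
ee_rot: [[0.117, 0.993, -0.012], [0.991, -0.118, -0.063], [-0.064, -0.004, -0.998]]
ft_force: [-0.3, -0.5, -0.0]
width: 42.5
finger_force: 0.0
```

```bash
python3 -c "
from h import *
plan2((420,-320,150),2)"
```

```text
pos [ 486.96 -323.15  228.42] shift [  0.3  -66.55  78.83] rot [-0.09  0.61 -1.46] q [-0.23  0.36  0.87  1.83 -0.25  1.06  0.6 ] t 51.9
```

Request:
arm_command --pt "0 -33 40 -0.1 0.6 -1.46 -0.3" --pt "0 -66 79 -0.1 0.6 -1.46 -0.3" --pt "0 -66 79 -0.1 0.6 -1.46 -0.3" --pt "0 -66 79 -0.1 0.6 -1.46 -0.3" --pt "0 -66 79 -0.1 0.6 -1.46 -0.3"

```text
t: 52.4
position: [424.6, -317.3, 151.8]
ee_rot: [[-0.034, 0.999, 0.006], [0.999, 0.034, -0.002], [-0.003, 0.005, -1.0]]
ft_force: [0.5, 0.4, 1.1]
width: 29.8
finger_force: 0.0
```

```bash
python3 -c "
from h import *
plan2((338,-322,125),2)"
```

```text
pos [ 424.65 -317.27  151.82] shift [ -1.74 -86.9   26.35] rot [ 0.05  0.02 -0.01] q [-0.12  0.35  0.8   2.01 -0.32  0.91  0.88] t 52.4
```

Request:
arm_command --pt "-1.5 -40 5 0 0 0 -0.3" --pt "-1.5 -84 20 0 0 0 -0.3" --pt "-1.5 -84 26 0 0 0 -0.3" --pt "-1.5 -84 26 0 0 0 -0.3" --pt "-1.5 -84 26 0 0 0 -0.3"

```text
t: 52.9
position: [342.0, -322.1, 126.0]
ee_rot: [[-0.034, 0.999, 0.006], [0.999, 0.034, -0.003], [-0.004, 0.006, -1.0]]
ft_force: [1.3, 0.6, 1.0]
width: 30.1
finger_force: 0.0
```

```bash
python3 -c "
from h import *
c=cap('wrist','w18.png'); plan2((338,-322,51),2)
P,m,W=top_centroid(c,48,(336,-323),70); m2=(abs(W[...,2]-47)<4)&(abs(W[...,0]-338)<12)&(abs(W[...,1]+315)<60)
P=W[m2]; print(len(P),np.median(P,0),P.min(0),P.max(0)); print('bar',cv2.fitLine(P[:,:2].astype(np.float32),cv2.DIST_HUBER,0,.01,.01).ravel())
"
```

```text
pos [ 342.04 -322.1   125.94] shift [ 0.52 -4.47 74.92] rot [ 0.06  0.04 -0.01] q [-0.08  0.27  0.84  2.16 -0.28  0.81  0.97] t 52.95
2853 [ 338.56 -306.89   48.74] [ 331.12 -374.97   43.39] [ 349.97 -255.14   50.99]
bar [   0.03   -1.    338.61 -310.43]
```

Request:
arm_command --pt "0.5 -3.3 30 0 0 0 -0.3" --pt "0.5 -3.3 55 0 0 0 -0.3" --pt "0.5 -3.3 74 0 0 0 -0.3" --pt "0.5 -3.3 74 0 0 0 -0.3" --pt "0.5 -3.3 74 0 0 0 -1" --pt "0.5 -3.3 74 0 0 0 -1" --pt "0.5 -3.3 74 0 0 0 -1" --pt "0.5 -3.3 74 0 0 0 -1"

```text
t: 53.75
position: [336.9, -321.6, 51.5]
ee_rot: [[-0.031, 0.999, 0.005], [1.0, 0.031, -0.002], [-0.002, 0.005, -1.0]]
ft_force: [0.7, -0.2, 2.5]
width: 8.7
finger_force: 58.7
```

```bash
python3 -c "
from h import *
plan2((530,-316,52),2)
s=readout.state(); print(s['width'],s['finger_force'],s['ft_force'])
"
```

```text
pos [ 336.89 -321.64   51.47] shift [ -0.44 193.19   0.48] rot [ 0.05  0.02 -0.03] q [ 0.04  0.42  0.72  2.2  -0.46  0.66  1.12] t 53.75
8.69726506707937 58.7120121717453 [ 0.72 -0.19  2.51]
```

Request:
arm_command --pt "0 24 0 0 0 0 -1" --pt "0 48 0 0 0 0 -1" --pt "0 72 0 0 0 0 -1" --pt "0 96 0 0 0 0 -1" --pt "0 120 0 0 0 0 -1" --pt "0 144 0 0 0 0 -1" --pt "0 168 0 0 0 0 -1" --pt "0 185 0 0 0 0 -1"

```text
t: 54.55
position: [521.4, -316.3, 51.6]
ee_rot: [[-0.031, 1.0, 0.003], [1.0, 0.031, -0.003], [-0.003, 0.003, -1.0]]
ft_force: [-0.7, -1.2, 1.4]
width: 8.7
finger_force: 59.3
```

Request:
arm_command --pt "0 4 0 0 0 0 -1" --pt "0 8 0 0 0 0 -1" --pt "0 12 0 0 0 0 -1" --pt "0 12 0 0 0 0 -1"

```text
t: 54.95
position: [532.4, -316.0, 51.5]
ee_rot: [[-0.03, 1.0, 0.004], [1.0, 0.03, -0.002], [-0.003, 0.004, -1.0]]
ft_force: [-0.1, -2.7, 2.6]
width: 8.9
finger_force: 60.1
```

```bash
python3 -c "
from h import *
plan2((530,-316,52),2)
s=readout.state(); print(s['width'],s['finger_force'],s['ft_force'])
"
```

```text
pos [ 532.44 -315.96   51.53] shift [ 0.03 -2.44 -0.48] rot [ 0.04  0.02 -0.05] q [-0.04  0.66  0.65  1.83 -0.53  0.83  0.91] t 54.95
8.92280877611336 60.14324426651001 [-0.13 -2.75  2.62]
```

Continue in small steps until the stop is felt.

Request:
arm_command --pt "0 3 0 0 0 0 -1" --pt "0 6 0 0 0 0 -1" --pt "0 9 0 0 0 0 -1" --pt "0 9 0 0 0 0 -1"

```text
t: 55.35
position: [542.4, -315.7, 51.5]
ee_rot: [[-0.031, 1.0, 0.005], [1.0, 0.031, -0.003], [-0.003, 0.004, -1.0]]
ft_force: [1.4, -5.2, 4.1]
width: 8.4
finger_force: 60.3
```

Request:
arm_command --pt "0 2 0 0 0 0 -1" --pt "0 4 0 0 0 0 -1" --pt "0 4 0 0 0 0 -1"

```text
t: 55.65
position: [544.5, -315.6, 51.5]
ee_rot: [[-0.03, 1.0, 0.001], [1.0, 0.03, -0.002], [-0.002, 0.001, -1.0]]
ft_force: [-2.4, -4.2, 8.1]
width: 8.6
finger_force: 60.7
```

Request:
arm_command --pt "0 2 0 0 0 0 -1" --pt "0 4 0 0 0 0 -1" --pt "0 4 0 0 0 0 -1" --pt "0 4 0 0 0 0 -1"

```text
t: 56.05
position: [544.6, -315.7, 51.4]
ee_rot: [[-0.029, 1.0, -0.005], [1.0, 0.029, 0.001], [0.001, -0.005, -1.0]]
ft_force: [-8.9, -2.0, 13.8]
width: 8.6
finger_force: 61.3
```

The drawer is against its stop: no advance, and force rising. Release and lift away.

Request:
arm_command --pt "0 0 0 0 0 0 -0.4" --pt "0 0 0 0 0 0 -0.4" --pt "0 -4 0 0 0 0 -0.4" --pt "0 -5 -10 0 0 0 -0.4" --pt "0 -5 -40 0 0 0 -0.4" --pt "0 -5 -85 0 0 0 -0.4" --pt "0 -5 -130 0 0 0 -0.4" --pt "0 -15 -170 0 0 0 -0.4"

```text
t: 56.85
position: [535.7, -313.5, 223.5]
ee_rot: [[-0.033, 0.999, 0.005], [0.999, 0.033, -0.001], [-0.001, 0.005, -1.0]]
ft_force: [0.2, 0.2, 0.7]
width: 25.4
finger_force: 0.0
```

Request:
arm_command --pt "10 -10 0 0 0 0 0" --pt "10 -10 0 0 0 0 0" --pt "10 -10 0 0 0 0 0"

```text
t: 57.15
position: [523.7, -303.7, 220.3]
ee_rot: [[-0.032, 0.999, 0.002], [0.999, 0.032, 0.001], [0.001, 0.002, -1.0]]
ft_force: [0.7, -0.3, 0.3]
width: 42.7
finger_force: 0.0
```

```bash
python3 -c "
from h import *
c=cap('wrist','w19.png'); plan2((530,-316,52),2)
m2=lambda W:(abs(W[...,2]-47)<4)&(abs(W[...,0]-542)<15)&(abs(W[...,1]+315)<60)
P,m,W=top_centroid(c,48,(540,-316),70); P=W[m2(W)]; print(len(P),np.median(P,0),'bar',cv2.fitLine(P[:,:2].astype(np.float32),cv2.DIST_HUBER,0,.01,.01).ravel())
t=cap('top','top1.png')
for g in [(574,309.8),(567.7,200.2),(556.5,-19.8),(562,88)]:
    P,m,W=top_centroid(t,92,(g[0]+1,g[1]-6),30); print(g,len(P), np.median(P[:,2]) if len(P) else None)
im=t['img'][:,:,::-1]; cv2.imwrite('pics/top1c.png',cv2.resize(im[130:300,190:500],None,fx=2.5,fy=2.5,interpolation=cv2.INTER_CUBIC))
"
```

```text
pos [ 523.64 -303.8   219.8 ] shift [-12.5    5.75 167.8 ] rot [ 0.01 -0.01 -0.03] q [-0.18  0.42  0.8   1.77 -0.34  1.1   0.77] t 57.2
1369 [ 544.22 -308.45   48.83] bar [   0.03   -1.    544.23 -311.49]
(574, 309.8) 113 92.37596304696467
(567.7, 200.2) 124 91.86713891875695
(556.5, -19.8) 124 92.23596599193058
(562, 88) 9 92.0169612903735
```

View pics/top1c.png

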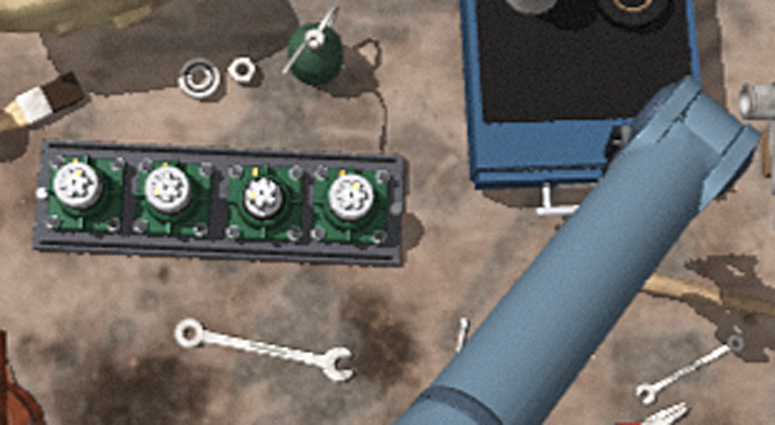

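View pics/w19.png

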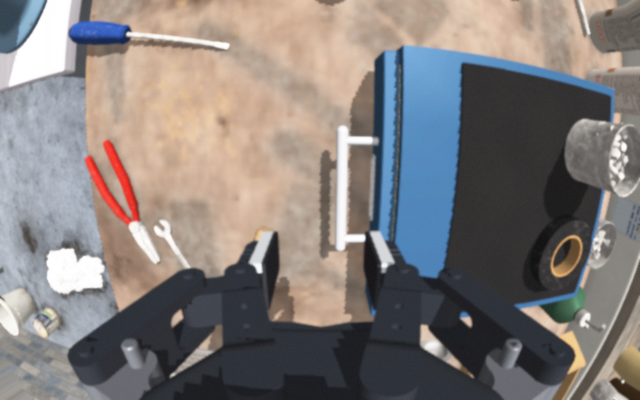

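The top view shows couplings home on stubs 1, 2 and 4, at crop (78,183), (168,187) and (350,197). Stub 3 at (265,195) is bare, and the spanner and oil can are where they were. The wrist view shows the drawer front flush with the cabinet at column ~390. I'm handing in.

```bash
python3 -c "
from bench import env
print(env.sign_off())"
```

```text
the job is handed in; nothing more can be done
None
```

I handed the job in at about 57 s. The third stub, counting from the robot's left, is the seized one and is bare. All three couplings are fully home on the other stubs, the drawer is shut, and the spanner and oil can were not touched; sign-off returned no verdict.

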